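# Lay out the soil-sampling set from the sloped bin

### The arm

A 6-joint arm with a two-finger parallel gripper is mounted at the origin on the work surface. World frame = base frame: x ahead of the robot, y to its left, z up, the work surface at z = 0. Lengths are in m, angles in rad, forces in N, time in s.
With the tool pointing down it reaches from about 0.325 to 0.85 m from the base axis. Payload 15.5 kg.
Tool frame: the origin (TCP) lies at the very end of the fingers, on their centre line; the grasp point (between the pads) lies 19 mm behind it (r.grip_point_offset is the z of the grasp point in the tool frame, in m); z points along the fingers, y is the line along which they close (so a half turn about z gives the same grasp; the last joint's range is limited). The gripper opens to 91 mm and grips with 3 to 60 N. Pads are 32 mm wide; open, the fingers measure 118 mm over their backs; the gripper's body (76 mm by 178 mm) begins 60 mm behind the grasp point.
Start: joints at [-1.363, 0.494, 1.345, -0, 1.302, -0.096], TCP at [0.186, -0.597, 0.214] pointing down, gripper open.
Joint ranges: [-2.91, 2.91], [-0.82, 2.16], [0.22, 2.67], [-1.22, 4.37], [0.12, 2.79], [-3.08, 3.08]. Speed limits (rad/s): [1.89, 1.89, 2.57, 3.01, 3.01, 3.01].

### API

Orientations are given as a unit quaternion [w, x, y, z].
In Python, from rig import r gives the robot as it stands.
- The arm moves only by the tool carry_out, never from a script. Its argument "deltas" is a list of rows, each an object of numbers: "tx", "ty", "tz": the shift along the world's x, y, z in m; "rx", "ry", "rz": the turn, a rotation vector about the world's x, y, z in degrees; "fingers": the opening, from 0 (shut) to 1 (fully open). A call has 1 to 10 rows; each row shifts and turns the commanded pose from where the row before left it; what a row does not reach is not made up. A row lasts 1/8 s, in which the tool goes at most 62.5 mm and 10.7 degrees, less where a joint would pass 70% of its speed; a pose out of reach is approached as far as the arm can. A call is refused whole if a number of a shift passes 0.0625 or a number of a turn 10.7, either way. A call with a gripper value outside its range is refused whole. The fingers move at their own pace and stop on an object; "newtons" is the grip in N (left out, the last holds). Time passes only in rows, so rows that do not move let the fingers close. It gives the time, the measured TCP pose, the force, the opening and the grip force at its end, in the units of the state.
- r.get_obs(): the state, without advancing time (a new reading comes with each control period).
- r.capture(name): name is "scene" or "side" or "wrist"; returns the picture (480x640x3 uint8, blue, green, red); there is no depth.
- r.get_calibration(name): a dict with "fovy" (degrees; the focal length in pixels is half the picture's height over the tangent of half this angle, whatever the lens; pixels are square), "cx", "cy" (the principal point, pixels), "extrinsics" (4x4, takes a point from camera to world coordinates). Camera axes: x right, y up, looking along -z (the intrinsics and any distortion apply to the point x, -y, -z); pixel columns grow to the right and rows downward; lengths in m; the calibration is good to about 2 mm. The wrist camera is an equidistant fisheye: a pixel r from the principal point sees the ray r / f radians off the axis. A picture is of the moment at which its call begins: read the wrist's pose just before it. get_calibration takes no time and is no camera call; for the wrist camera it gives the pose at the moment of the call.
- r.job_done(): hands the job in; it is judged then, once.
The state is a dict: "time": time; "joint_positions": joint angles; "qd": joint speeds; "joint_torque": joint torques, N m; "ee_pos": TCP position; "eef_rot": TCP orientation; "ft_force": force on the tool from outside, world axes, zero at the start; "moment": the same for the moment, N m; "gripper_width": opening from 0.0 (shut) to 1.0 (fully open); "finger_force": force on a finger pad.
Only numpy, scipy, OpenCV 4.12 (cv2) and the standard library are available. Lean on these libraries where they do the work, as an engineer would, in place of code of your own. Each camera call takes 0.05 s, during which the arm holds its last target. There are 200 camera calls.

### The job

Lay out the soil-sampling set from the sloped bin: stand the tall jar upright in the large compartment of the steel tray and the short jar upright in the small one, and slide the scraper, blade first and lying flat, into the slot of the white block until its handle meets the block. Do not let a jar tip over on the way, and leave the beaker, the bottle and the dish where they are.

Things in the scene. Friction and masses are not known exactly. Their poses are not given: they have to be found in the camera images.
- bin: Fixed white bin, three compartments at y = -100, 0, 100 mm (96 wide, 200 long, walls 4 thick, 40 high square to the floor). Floor rises 30 degrees along +x. Origin on the table, x and y level, z up; floor meets the low front wall at x = -90, z = 30 mm. Each compartment holds one of tall jar, short jar, scraper; which is where changes.
- tall_jar: Closed amber glass jar, 48 mm diameter, 110 mm tall with its white screw cap (44 mm diameter, the top 22 mm); 0.11 to 0.21 kg. Origin at the centre of its underside, z along its axis to the cap. Starts standing on the sloped bin floor against the low front wall, square to that floor, so leaning 30 degrees towards the bin's -x.
- short_jar: The same jar but 75 mm tall (body 48 mm, cap 44 mm diameter, the top 22 mm). 0.08 to 0.14 kg. Origin at the centre of its underside, z along its axis to the cap. Starts standing like the tall jar.
- scraper: Flat, 174 mm long, 0.15 kg: black handle 24 wide x 20 thick from x = -24 to 76 mm, steel blade 46 x 3 mm on to x = 150. Origin on the underside (handle and blade flush, z = 0); x towards the blade, z through the thickness. Centre of mass near x = 60. Starts flat on the sloped bin floor, butt at the low front wall, blade uphill along the bin's x.
- blade_tip (a point): Middle of the scraper blade's front edge, 150 mm ahead of the scraper's origin.
- tray: Fixed steel tray, 200 x 96 mm outside along its x and y, walls 30 mm high and 4 mm thick, floor 4 mm thick, split by a wall across into a large compartment (108 x 88 mm inside, at its -x end) and a small one (80 x 88 mm, at its +x end). Origin under its centre, z up. Tray and block may have changed places.
- large_compartment (a point): Centre of the large compartment's floor, 4 mm above the table; axes as the tray's.
- small_compartment (a point): Centre of the small compartment's floor, 4 mm above the table; axes as the tray's.
- block: Fixed white plastic block, 85 x 96 mm, 68 mm high, with a level slot right through it along its x, open at both ends: 56 mm wide, 14 mm high, slot floor 40 and roof 54 mm above the table. At the mouth (the -x side) a tongue 16 mm wide, its top level with the slot floor, sticks out 30 mm from the middle of the face to carry the handle. Origin under the middle of the block, z up.
- slot_mouth (a point): Middle of the slot floor at the mouth, in the plane of the block's front face, 41 mm to -x of the block's origin, 40 mm above the table; x points into the slot (85 mm long from here), y across it, z up. When the blade is home the handle's shoulder touches the front face above the slot and the blade tip is 74 mm in.
- beaker: Bystander: empty glass beaker, 72 mm diameter, 95 mm high. Origin under its centre.
- bottle: Bystander: white plastic bottle with a blue cap, 64 mm diameter, 150 mm high. Origin under its centre.
- dish: Bystander: low white dish, 100 mm diameter, 18 mm high. Origin under its centre.
Things that resemble listed ones, but are neither listed nor needed, are in the scene too. What is shaped like the tall_jar but green or pink is not meant.

How it is judged:
At the end, for the whole second after the job is handed in: Tall jar upright (within 7 degrees) on the floor of the large compartment, short jar likewise in the small one (within 6 mm of floor height); scraper flat in the slot (11 degrees) and along it (14 degrees), blade tip at least 60 mm past the slot mouth; all at rest (x of tall_jar in the frame of large_compartment between -0.035 and 0.035 m and y of tall_jar in the frame of large_compartment between -0.024 and 0.024 m and z of tall_jar in the frame of large_compartment between -0.006 and 0.006 m and angle between each of tall_jar, short_jar's own z axis and vertical below 0.12 rad and linear speed of each of tall_jar, short_jar, scraper below 0.02 m/s and angular speed of each of tall_jar, short_jar, scraper below 0.2 rad/s and x of short_jar in the frame of small_compartment between -0.021 and 0.021 m and y of short_jar in the frame of small_compartment between -0.024 and 0.024 m and z of short_jar in the frame of small_compartment between -0.006 and 0.006 m and x of blade_tip in the frame of slot_mouth above 0.06 m and y of blade_tip in the frame of slot_mouth between -0.024 and 0.024 m and z of blade_tip in the frame of slot_mouth between -0.004 and 0.018 m and angle between the x axis of scraper and the x axis of block, either way round below 0.25 rad and angle between the z axis of scraper and the z axis of block, either way round below 0.2 rad); the robot touches nothing.
It fails at once if the tall jar tipped over (leaning more than 70 degrees) (angle between tall_jar's own z axis and vertical above 1.22 rad).
It fails at once if the short jar tipped over (leaning more than 70 degrees) (angle between short_jar's own z axis and vertical above 1.22 rad).
It fails at once if the beaker was moved by more than 25 mm (distance of beaker from where it was at the start of the episode above 0.025 m).
It fails at once if the bottle was moved by more than 25 mm (distance of bottle from where it was at the start of the episode above 0.025 m).
It fails at once if the dish was moved by more than 25 mm (distance of dish from where it was at the start of the episode above 0.025 m).
It also fails if it takes over 72 s, if anything falls off the work surface, if the arm or the gripper's body presses on something with over 40 N, if the wrist force passes 120 N, or if a joint passes its speed limit or range.

## Working session

There is one attempt and no reset: what is moved stays moved. The work goes in short steps, Python scripts to look and compute and a tool call to move; the robot and the scene stay as the last step left them, time stands still between calls to the robot, and variables do not carry over. Pictures are saved under pics/ and viewed, at most 10 in all, crops included, and the job is handed in when it is done.

Besides the shell and the picture viewer there is one more tool, called after "Request:" by a JSON object that holds its "op" and its "data". carry_out: Moves the arm, as the interface text tells. Its arguments: {"type":"object","properties":{"deltas":{"type":"array"},"newtons":{"type":"number"}},"required":["deltas"]}

```bash
ls; mkdir -p pics
cat > h.py <<'E'
import numpy as np, cv2
from rig import r
def cal(n):
    c=r.get_calibration(n); E=np.array(c["extrinsics"]); f=240/np.tan(np.radians(c["fovy"])/2)
    return f,c["cx"],c["cy"],E
def ray(n,u,v,C=None):
    f,cx,cy,E=C or cal(n); a,b=(u-cx)/f,(v-cy)/f
    if n=="wrist":
        t=np.hypot(a,b); s=np.sin(t)/t if t>1e-9 else 1; d=np.array([a*s,-b*s,-np.cos(t)])
    else: d=np.array([a,-b,-1.])
    return E[:3,3],E[:3,:3]@d
def on_z(n,u,v,z,C=None):
    o,d=ray(n,u,v,C); return o+d*(z-o[2])/d[2]
def proj(n,p,C=None):
    f,cx,cy,E=C or cal(n); q=E[:3,:3].T@(np.asarray(p)-E[:3,3]); x,y,z=q[0],-q[1],-q[2]
    if n=="wrist":
        h=np.hypot(x,y); t=np.arctan2(h,z); k=t/h if h>1e-9 else 0
    else: k=1/z
    return np.array([cx+f*x*k,cy+f*y*k])
E
python3 - <<'E'
from h import *
for n in ["scene","side","wrist"]:
    im=r.capture(n); cv2.imwrite(f"pics/{n}0.png",im)
    f,cx,cy,E=cal(n); print(n,f,cx,cy,np.round(E,3).tolist())
o=r.get_obs(); print(o)
E
```

```text
pics
scene 439.3061487223843 318.8527670585709 236.25457730202942 [[0.705, -0.542, 0.457, 0.995], [0.709, 0.529, -0.467, -0.354], [0.011, 0.653, 0.757, 0.81], [0.0, 0.0, 0.0, 1.0]]
side 513.1868296258409 323.8401063145138 240.20628055927085 [[-0.753, 0.409, -0.515, -0.201], [-0.658, -0.475, 0.585, 0.93], [-0.006, 0.779, 0.627, 0.983], [0.0, 0.0, 0.0, 1.0]]
wrist 371.64829954431775 317.6010314136733 240.50636477401477 [[0.297, 0.913, 0.28, 0.266], [-0.955, 0.285, 0.085, -0.571], [-0.002, -0.293, 0.956, 0.384], [0.0, 0.0, 0.0, 1.0]]
{'time': 0.15, 'joint_positions': array([-1.36351764e+00,  4.94030724e-01,  1.34599632e+00,  3.41501281e-05,
        1.30249888e+00, -9.55099874e-02]), 'qd': array([-0.00109091, -0.00232971, -0.00165977,  0.00051485,  0.00047473,
       -0.00076242]), 'joint_torque': array([ 2.36764252e-03, -8.79194784e+01, -3.82053459e+01,  7.08029629e-02,
        5.01703878e-02, -1.47801329e-04]), 'ee_pos': array([ 0.18631139, -0.59627373,  0.21347874]), 'eef_rot': array([-4.66828205e-04,  9.88562326e-01,  1.50812169e-01, -9.62777768e-06]), 'ft_force': array([ 0.2375756 , -0.1234895 ,  0.42811018]), 'moment': array([ 0.02632373, -0.01885153, -0.00910329]), 'finger_force': 0.0, 'gripper_width': 0.9998823754328239}
```

View pics/scene0.png

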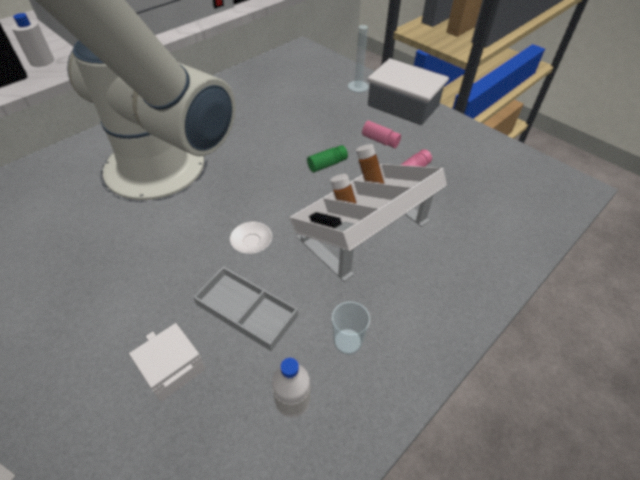

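View pics/side0.png

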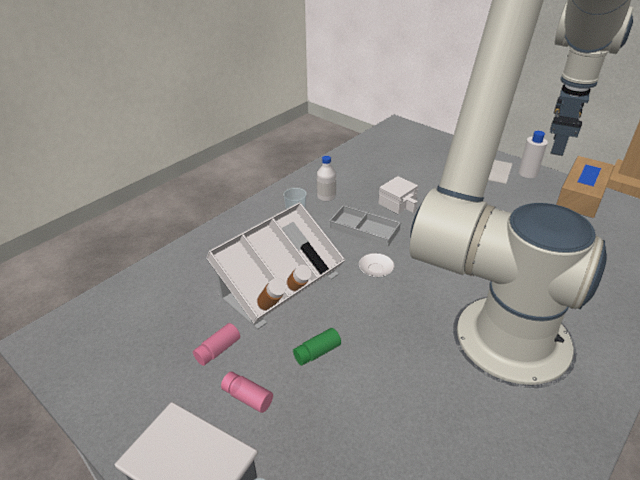

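The scene shows exactly two amber jars, both in the bin. The one at scene (370,165) / side (272,293) is in the far compartment and the one at scene (343,188) / side (298,278) is in the middle. The scraper is at scene (325,219) / side (313,256). The green jar (327,158) and the pink ones (381,134), (418,160) lie on the table and are decoys. The tray is at (247,307), the block at (165,355), the dish at (251,238), the beaker at (350,325) and the bottle at (291,380).

Run:
```python
from h import *
P=lambda n,u,v,z:print(n,u,v,np.round(on_z(n,u,v,z),3))
for u,v in [(223,268),(194,299),(270,347),(298,310)]: P("scene",u,v,0.03)
for u,v in [(130,355),(178,325),(199,356),(153,388)]: P("scene",u,v,0.068)
P("scene",150,337,.04)
P("scene",251,243,0); P("scene",347,342,0);P("scene",292,400,0)
for z,ps in ((.0646,[(292,217),(346,247)]),(.1646,[(445,172)])):
    for p in ps:P("scene",*p,z)
for z,ps in ((.0646,[(343,262),(258,322)]),(.1646,[(207,256),(300,206)])):
    for p in ps:P("side",*p,z)
s=r.capture("scene")[130:290,285:455]; d=r.capture("side")[190:335,195:355]
m=np.hstack([cv2.resize(s,(400,376),interpolation=3),cv2.resize(d,(400,376),interpolation=3)]); cv2.imwrite("pics/c1.png",m)
```

```text
scene 223 268 [ 0.443 -0.089  0.03 ]
scene 194 299 [ 0.466 -0.18   0.03 ]
scene 270 347 [ 0.659 -0.139  0.03 ]
scene 298 310 [ 0.636 -0.044  0.03 ]
scene 130 355 [ 0.511 -0.339  0.068]
scene 178 325 [ 0.519 -0.243  0.068]
scene 199 356 [ 0.599 -0.252  0.068]
scene 153 388 [ 0.593 -0.341  0.068]
scene 150 337 [ 0.486 -0.292  0.04 ]
scene 251 243 [0.408 0.014 0.   ]
scene 347 342 [ 0.746 -0.013  0.   ]
scene 292 400 [ 0.755 -0.171  0.   ]
scene 292 217 [0.46  0.103 0.065]
scene 346 247 [0.61  0.126 0.065]
scene 445 172 [0.669 0.379 0.165]
side 343 262 [0.452 0.111 0.065]
side 258 322 [0.467 0.41  0.065]
side 207 256 [0.648 0.4   0.165]
side 300 206 [0.62  0.096 0.165]
```

View pics/c1.png

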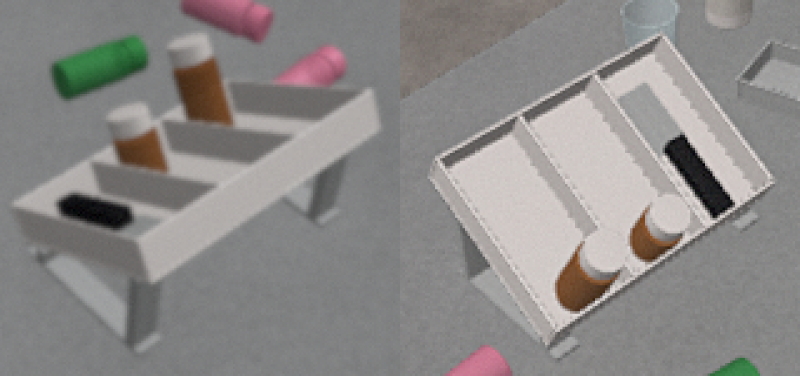

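Crop confirms it: the tall jar is in the left (+y) compartment at crop (590,270), the short one is in the middle at (660,230), and the scraper is in the right compartment, handle towards the robot. I'll move the wrist camera over the tray and block for a closer measurement.

Request:
{"op": "carry_out", "data": {"deltas": [{"tx": 0.032,"ty": 0.042,"tz": 0.013,"rz": -2},{"tx": 0.032,"ty": 0.042,"tz": 0.013,"rz": -2},{"tx": 0.032,"ty": 0.042,"tz": 0.013,"rz": -2},{"tx": 0.032,"ty": 0.042,"tz": 0.013,"rz": -2},{"tx": 0.032,"ty": 0.042,"tz": 0.013,"rz": -2},{"tx": 0.032,"ty": 0.042,"tz": 0.013,"rz": -2},{"tx": 0.032,"ty": 0.042,"tz": 0.013,"rz": -2},{"tx": 0.032,"ty": 0.042,"tz": 0.013,"rz": -2},{"tx": 0.032,"ty": 0.042,"tz": 0.013,"rz": -2},{"tx": 0.032,"ty": 0.042,"tz": 0.013,"rz": -2}]}}

```text
schema error: expected keys tx, ty, tz, rx, ry, rz, fingers
```

Run:
```python
from h import *
im=r.capture("wrist"); C=cal("wrist"); np.save("w1.npy",np.array([C[0],C[1],C[2],*C[3].ravel()])); o=r.get_obs(); print(o["ee_pos"],o["eef_rot"],o["time"])
cv2.imwrite("pics/w1.png",im)
```

```text
[ 0.18636943 -0.59643715  0.21371186] [-2.05242888e-04  9.88557484e-01  1.50844486e-01 -1.66771305e-05] 0.3
```

View pics/w1.png

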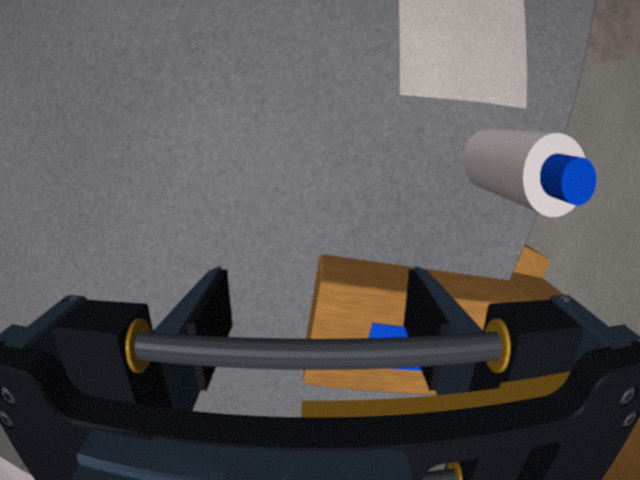

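That call was refused because every key is needed, so the picture only shows the start area: a blue-capped bottle at (525,170), and the gripper filling the rows below about 270. Sending the move again with all keys.

Request:
{"op": "carry_out", "data": {"deltas": [{"tx": 0.025,"ty": 0.04,"tz": 0.013,"rx": 0,"ry": 0,"rz": -2,"fingers": 1},{"tx": 0.025,"ty": 0.04,"tz": 0.013,"rx": 0,"ry": 0,"rz": -2,"fingers": 1},{"tx": 0.025,"ty": 0.04,"tz": 0.013,"rx": 0,"ry": 0,"rz": -2,"fingers": 1},{"tx": 0.025,"ty": 0.04,"tz": 0.013,"rx": 0,"ry": 0,"rz": -2,"fingers": 1},{"tx": 0.025,"ty": 0.04,"tz": 0.013,"rx": 0,"ry": 0,"rz": -2,"fingers": 1},{"tx": 0.025,"ty": 0.04,"tz": 0.013,"rx": 0,"ry": 0,"rz": -2,"fingers": 1},{"tx": 0.025,"ty": 0.04,"tz": 0.013,"rx": 0,"ry": 0,"rz": -2,"fingers": 1},{"tx": 0.025,"ty": 0.04,"tz": 0.013,"rx": 0,"ry": 0,"rz": -2,"fingers": 1},{"tx": 0.025,"ty": 0.04,"tz": 0.013,"rx": 0,"ry": 0,"rz": -2,"fingers": 1},{"tx": 0.025,"ty": 0.04,"tz": 0.013,"rx": 0,"ry": 0,"rz": -2,"fingers": 1}]}}

```text
time: 1.55
ee_pos: [0.4369, -0.1951, 0.3445]
eef_rot: [0.0, 1.0, -0.024, 0.0]
ft_force: [-0.3, -0.0, -0.0]
gripper_width: 1.001
finger_force: 0.0
```

```bash
cat >> h.py <<'E'
def snap(n,name):
    C=cal(n); im=r.capture(n); cv2.imwrite(f"pics/{name}.png",im); np.save(f"{name}.npy",np.array([*C[:3],*C[3].ravel()])); return im,C
def load(name):
    a=np.load(f"{name}.npy"); return a[0],a[1],a[2],a[3:].reshape(4,4)
E
python3 - <<'E'
from h import *
im,C=snap("wrist","w2")
E
```

```text
(no output)
```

View pics/w2.png

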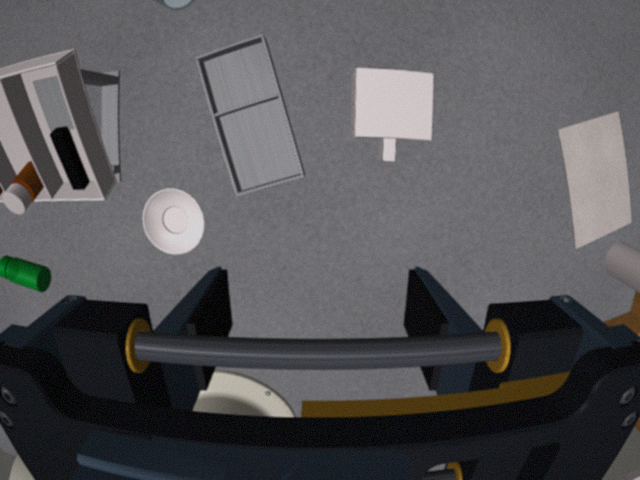

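The wrist view shows the tray with rim corners (197,58), (265,36), (304,177), (237,194), and its divider nearer the far end, so the large compartment is the robot-side one. The block's top is at (356,68)–(432,140), with the tongue at (390,150) pointing towards the robot. The dish is at (173,221). The bin's right side is at the left edge.

Run:
```python
from h import *
from scipy.optimize import least_squares
C=load("w2"); W=lambda u,v,z:on_z("wrist",u,v,z,C)
im=cv2.imread("pics/w2.png")
# tray
q=np.array([W(*p,.03)[:2] for p in [(237,194),(304,177),(265,36),(197,58)]])
dx=(q[2]+q[3]-q[0]-q[1])/2; c=q.mean(0); a=np.arctan2(dx[1],dx[0]); e=np.array([np.cos(a),np.sin(a)])
d=(W(218,114,.03)+W(277,97,.03))[:2]/2
print("tray",c,np.degrees(a),np.linalg.norm(dx),"divider at",(d-c)@e,"large",c-.042*e,"small",c+.056*e)
# block
g=im[40:180,330:460]; m=cv2.inRange(g,(0,)*3,(255,)*3)*0
gray=g.min(2); t,m=cv2.threshold(gray,0,255,cv2.THRESH_BINARY+cv2.THRESH_OTSU); print("thr",t)
mo=cv2.morphologyEx(m,cv2.MORPH_OPEN,np.ones((25,25)))
k=max(cv2.findContours(mo,0,1)[0],key=cv2.contourArea)[:,0]+[330,40]
P=np.array([W(u+0.,v+0.,.068)[:2] for u,v in k]); R=cv2.minAreaRect((P*1000).astype(np.float32)); print("block",R)
tg=cv2.subtract(m,mo); kt=cv2.findContours(tg,0,1)[0]; kt=max(kt,key=cv2.contourArea)[:,0]+[330,40]
T=np.array([W(u,v,.04)[:2] for u,v in kt]); print("tongue",cv2.minAreaRect((T*1000).astype(np.float32)))
# bin from scene+side(+wrist) corner pixels
cs,cd=cal("scene"),cal("side"); s30,c30=.5,np.sqrt(.75)
def cor(s,y): # rim point, s along the floor
    return np.array([-.09+s*c30-.04*s30, y, .03+s*s30+.04*c30])
fr,fl,br,bl=cor(-.004,-.152),cor(-.004,.152),cor(.204,-.152),cor(.204,.152)
obs=[("scene",cs,fr,(291,217)),("scene",cs,br,(343.2,232)),("scene",cs,bl,(444,167.4)),("side",cd,fr,(343.8,263.2)),("side",cd,fl,(255,326)),("side",cd,bl,(208.2,256)),("side",cd,br,(299,205.2)),("wrist",C,fr,(106,200)),("wrist",C,br,(74,51))]
def w(x,p):
    ca,sa=np.cos(x[2]),np.sin(x[2]); return np.array([x[0]+ca*p[0]-sa*p[1],x[1]+sa*p[0]+ca*p[1],p[2]])
f=lambda x:np.concatenate([proj(n,w(x,p),K)-uv for n,K,p,uv in obs])
S=least_squares(f,[.56,.25,-.05]); print("bin",S.x,np.degrees(S.x[2])); print(np.round(S.fun.reshape(-1,2),1).tolist())
```

```text
tray [ 0.54650023 -0.11101049] 12.307201903476768 0.19465027992548173 divider at 0.013236399384139619 large [ 0.50546544 -0.11996292] small [ 0.60121328 -0.09907391]
thr 151.0
block ((550.810546875, -292.01177978515625), (93.71597290039062, 84.02774810791016), 87.39222717285156)
tongue ((493.49932861328125, -288.4501953125), (15.765270233154297, 28.608028411865234), 88.70347595214844)
bin [ 0.58442343  0.23542701 -0.09182762] -5.2613350101963965
[[-2.4, 1.7], [-0.8, 2.9], [0.2, 2.7], [1.3, -4.5], [1.9, -10.1], [0.5, -7.4], [1.0, -4.7], [2.1, -1.9], [-14.0, 6.3]]
```

Run:
```python
from h import *
C=load("w2")
def tri(L):
    A=np.zeros((3,3));b=np.zeros(3)
    for n,u,v in L:
        o,d=ray(n,u,v,C if n=="wrist" else None); d=d/np.linalg.norm(d); M=np.eye(3)-np.outer(d,d); A+=M;b+=M@o
    p=np.linalg.solve(A,b); print(np.round(p,4),[np.round(proj(n,p,C if n=="wrist" else None)-[u,v],1).tolist() for n,u,v in L]); return p
for L in ([("scene",291,217),("side",343.8,263.2),("wrist",106,200)],[("scene",343.2,232),("side",299,205.2),("wrist",74,51)],[("scene",343.2,232),("side",299,205.2)],[("scene",444,167.4),("side",208.2,256)],[("scene",291,217),("side",343.8,263.2)]): tri(L)
```

```text
[0.4534 0.1048 0.0557] [[-0.2, 0.6], [-0.0, -0.1], [-0.8, 0.6]]
[0.6378 0.0792 0.1557] [[-0.3, 6.5], [0.6, -1.4], [-9.2, 7.0]]
[0.6295 0.0895 0.1599] [[0.3, 0.0], [0.2, 0.0]]
[0.6537 0.3952 0.1587] [[-0.9, 0.2], [-0.8, -0.2]]
[0.4527 0.1058 0.0565] [[-0.1, -0.0], [-0.1, 0.0]]
```

Run:
```python
from h import *
# bin pose from triangulated rim corners (xy only); h = rim height above floor
fr,br,bl=np.array([.453,.105]),np.array([.6295,.0895]),np.array([.6537,.3952])
d=bl-br; a1=np.arctan2(-d[0],d[1]); d=br-fr; a2=np.arctan2(d[1],d[0]); a=(2*a1+a2)/3
R=np.array([[np.cos(a),-np.sin(a)],[np.sin(a),np.cos(a)]]); c30=np.sqrt(.75); h=.038
X=lambda s:-.09+s*c30-h/2
o=np.mean([fr-R@[X(-.004),-.152],br-R@[X(.204),-.152],bl-R@[X(.204),.152]],0)
print("bin",o,np.degrees(a))
ee=lambda s,y,n:np.r_[o+R@[-.09+s*c30-n/2,y],.03+s/2+n*c30]
print("short cap top",ee(.024,0,.075),"tall top",ee(.024,.1,.110),"scraper origin",ee(.024,-.1,0))
for n in("scene","side"):
    im=r.capture(n); hsv=cv2.cvtColor(im,cv2.COLOR_BGR2HSV); m=cv2.inRange(hsv,(5,110,60),(22,255,220))
    k,_,st,ce=cv2.connectedComponentsWithStats(m)
    for i in range(1,k):
        if st[i,4]>80: print(n,st[i],ce[i].round(1))
    for nm,y,L in(("short",0,.075),("tall",.1,.11)):
        print(n,nm,"pred axis base/top",proj(n,ee(.024,y,0)).round(1),proj(n,ee(.024,y,L)).round(1))
```

```text
bin [0.57527722 0.24768714] -4.690416751779405
short cap top [0.46891921 0.25641346 0.10695191] tall top [0.459655   0.35750957 0.13726279] scraper origin [0.49811644 0.1536819  0.042     ]
scene [447   0  34  35 716] [463.4  15.3]
scene [487 101  35  32 524] [505.7 117.2]
scene [ 76 129  46  24 192] [ 96.9 140.2]
scene [360 156  23  27 395] [371.2 169.1]
scene [335 186  20  16 207] [345.1 194.1]
scene short pred axis base/top [349.7 202. ] [340.9 174.3]
scene tall pred axis base/top [378.2 184.6] [366.8 144.3]
side [ 557  123   83   94 1737] [600.3 179.9]
side [287 271  20  20 142] [293.7 282.8]
side [258 285  24  25 246] [266.1 300. ]
side short pred axis base/top [292.3 286.7] [301.  275.4]
side tall pred axis base/top [262.6 306.1] [274.  289.9]
```

Request:
{"op": "carry_out", "data": {"deltas": [{"tx": -0.0013,"ty": 0.0455,"tz": -0.0155,"rx": -0.25,"ry": -3,"rz": -0.2,"fingers": 1},{"tx": -0.0013,"ty": 0.0455,"tz": -0.0155,"rx": -0.25,"ry": -3,"rz": -0.2,"fingers": 1},{"tx": -0.0013,"ty": 0.0455,"tz": -0.0155,"rx": -0.25,"ry": -3,"rz": -0.2,"fingers": 1},{"tx": -0.0013,"ty": 0.0455,"tz": -0.0155,"rx": -0.25,"ry": -3,"rz": -0.2,"fingers": 1},{"tx": -0.0013,"ty": 0.0455,"tz": -0.0155,"rx": -0.25,"ry": -3,"rz": -0.2,"fingers": 1},{"tx": -0.0013,"ty": 0.0455,"tz": -0.0155,"rx": -0.25,"ry": -3,"rz": -0.2,"fingers": 1},{"tx": -0.0013,"ty": 0.0455,"tz": -0.0155,"rx": -0.25,"ry": -3,"rz": -0.2,"fingers": 1},{"tx": -0.0013,"ty": 0.0455,"tz": -0.0155,"rx": -0.25,"ry": -3,"rz": -0.2,"fingers": 1},{"tx": -0.0013,"ty": 0.0455,"tz": -0.0155,"rx": -0.25,"ry": -3,"rz": -0.2,"fingers": 1},{"tx": -0.0013,"ty": 0.0455,"tz": -0.0155,"rx": -0.25,"ry": -3,"rz": -0.2,"fingers": 1}]}}

```text
time: 2.95
ee_pos: [0.4245, 0.2447, 0.1928]
eef_rot: [0.017, 0.967, -0.04, 0.252]
ft_force: [1.4, -0.5, 1.1]
gripper_width: 0.996
finger_force: 0.0
```

Run:
```python
from h import *
im,C=snap("wrist","w3"); o=r.get_obs(); print(o["time"],o["ee_pos"],o["eef_rot"])
```

```text
3.0 [0.42416302 0.24820933 0.19138409] [ 0.01570448  0.96638814 -0.04254024  0.25305664]
```

View pics/w3.png

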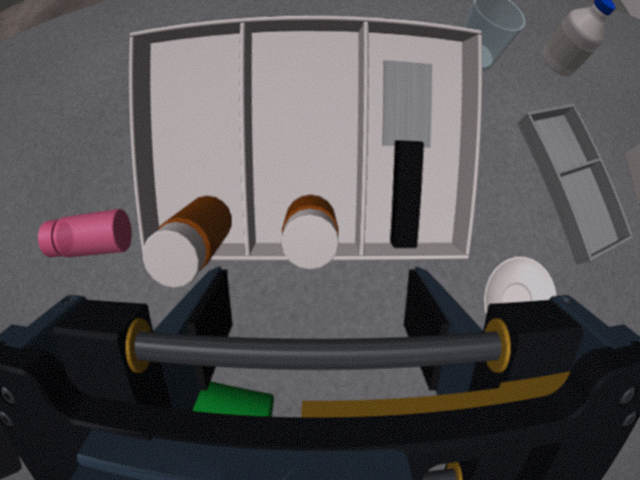

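The wrist view down the slope shows the bin's outer rim corners at about (131,32), (480,30), (469,257), (139,262). The short cap is at (309,240), the tall cap at (172,252), and the scraper handle spans (396–422, 140–247). Now computing their positions in the bin frame.

```bash
cat > binfit.py <<'E'
from h import *
from scipy.optimize import least_squares
c30=np.sqrt(.75)
class Bin:
    def __init__(s,x): s.x=x; c,n=np.cos(x[2]),np.sin(x[2]); Rz=np.array([[c,-n,0],[n,c,0],[0,0,1]]); s.R=Rz@np.array([[c30,0,-.5],[0,1,0],[.5,0,c30]]); s.o=np.array([x[0],x[1],x[3]])+Rz@[-.09,0,.03]
    def w(s,p): return s.o+s.R@np.asarray(p)   # (along floor, y, normal)
    def loc(s,p): return s.R.T@(np.asarray(p)-s.o)
    def hit(s,u,v,n,C):
        o,d=ray("wrist",u,v,C); a=s.loc(o); e=s.R.T@d; return a+e*(n-a[2])/e[2]
E
python3 - <<'E'
from binfit import *
C=load("w3"); im=cv2.imread("pics/w3.png"); g=cv2.cvtColor(im,6)
px=np.array([[131,32],[480,30],[469,257],[139,262]],np.float32).reshape(-1,1,2)
px=cv2.cornerSubPix(g,px,(5,5),(-1,-1),(3,50,.01))[:,0]; print("corners",px.round(1).tolist())
for h in(.036,.04):
    pts=[(.204,.152,h),(.204,-.152,h),(-.004,-.152,h),(-.004,.152,h)]
    S=least_squares(lambda x:np.concatenate([proj("wrist",Bin(x).w(p),C)-q for p,q in zip(pts,px)]),[.575,.248,-.08,0])
    print(h,"bin",S.x.round(4),np.degrees(S.x[2]).round(2),S.fun.round(1))
    B=Bin(S.x); np.save("bin.npy",S.x)
    print("short",B.hit(309,240,.075,C).round(4),"tall",B.hit(172,252,.11,C).round(4))
    m=cv2.inRange(im,(0,0,0),(35,35,35))[130:255,385:430]; P=np.argwhere(m>0)[:,::-1]+[385,130]
    H=np.array([B.hit(u,v,.02,C)[:2] for u,v in P]); print("handle",cv2.minAreaRect((H*1000).astype(np.float32)))
    # cap outline sizes
    for nm,n,cc in(("short",.075,(309,240)),("tall",.11,(172,252))): print(nm,[B.hit(cc[0]+a,cc[1]+b,n,C).round(3)[:2].tolist() for a,b in((-28,0),(28,0),(0,27))])
E
```

```text
corners [[130.60000610351562, 34.0], [480.3999938964844, 31.299999237060547], [467.70001220703125, 257.29998779296875], [142.1999969482422, 259.20001220703125]]
0.036 bin [ 5.784e-01  2.428e-01 -8.260e-02  4.000e-04] -4.73 [-0.6 -0.5 -0.4 -0.6 -0.3  1.1  1.4 -0.2]
short [ 0.0268 -0.005   0.075 ] tall [0.0295 0.0899 0.11  ]
handle ((51.50314712524414, -91.96060180664062), (96.78111267089844, 24.93353843688965), 0.22766955196857452)
short [[0.027, 0.016], [0.027, -0.026], [0.005, -0.005]]
tall [[0.029, 0.112], [0.03, 0.069], [0.009, 0.093]]
0.04 bin [ 0.5804  0.2427 -0.0826 -0.003 ] -4.73 [-0.6 -0.5 -0.4 -0.6 -0.3  1.1  1.4 -0.2]
short [ 0.0256 -0.005   0.075 ] tall [0.0281 0.0916 0.11  ]
handle ((50.75141525268555, -93.0048828125), (97.98532104492188, 25.24378204345703), 0.22767502069473267)
short [[0.026, 0.016], [0.026, -0.026], [0.003, -0.005]]
tall [[0.028, 0.114], [0.028, 0.07], [0.007, 0.095]]
```

```bash
cat >> binfit.py <<'E'
from scipy.spatial.transform import Rotation as Ro
B=Bin(np.load("bin.npy")) if __import__("os").path.exists("bin.npy") else None
def cur():
    o=r.get_obs(); q=o["eef_rot"]; return np.array(o["ee_pos"]),Ro.from_quat([q[1],q[2],q[3],q[0]]),o
def RT(tilt,yaw): # tool down, tool x at yaw (deg), tilted outward by tilt (deg)
    return Ro.from_euler("z",yaw,degrees=True)*Ro.from_euler("y",-tilt,degrees=True)*Ro.from_matrix(np.diag([1,-1,-1]))
def plan(p,R,label=""):
    x,Q,o=cur(); print(label,"d(mm)",((np.asarray(p)-x)*1000).round(1),"rot(deg)",np.degrees((R*Q.inv()).as_rotvec()).round(2),"t",round(o["time"],2))
YB=np.degrees(B.x[2])
E
python3 - <<'E'
from binfit import *
R=RT(30,YB)
plan(B.w([.0255,-.005,.095]),R,"pre short"); plan(B.w([.0255,-.005,.044]),R,"grasp short"); print("n",B.R[:,2].round(3),B.w([.0255,-.005,.044]))
E
```

```text
pre short d(mm) [ 40.8  -1.  -69.4] rot(deg) [ 0.45 -0.67  0.44] t 3.0
grasp short d(mm) [  66.2   -3.1 -113.6] rot(deg) [ 0.45 -0.67  0.44] t 3.0
n [-0.498  0.041  0.866] [0.49040423 0.24509102 0.0778255 ]
```

Request:
{"op": "carry_out", "data": {"deltas": [{"tx": 0.01,"ty": 0,"tz": -0.017,"rx": 0.1,"ry": -0.2,"rz": 0.1,"fingers": 1},{"tx": 0.01,"ty": 0,"tz": -0.017,"rx": 0.1,"ry": -0.2,"rz": 0.1,"fingers": 1},{"tx": 0.01,"ty": 0,"tz": -0.017,"rx": 0.1,"ry": -0.2,"rz": 0.1,"fingers": 1},{"tx": 0.01,"ty": 0,"tz": -0.017,"rx": 0.1,"ry": -0.1,"rz": 0.1,"fingers": 1},{"tx": 0,"ty": 0,"tz": 0,"rx": 0,"ry": 0,"rz": 0,"fingers": 1},{"tx": 0,"ty": 0,"tz": 0,"rx": 0,"ry": 0,"rz": 0,"fingers": 1}]}}

```text
time: 3.75
ee_pos: [0.4644, 0.2433, 0.1256]
eef_rot: [0.013, 0.966, -0.038, 0.257]
ft_force: [-0.9, -1.4, 0.2]
gripper_width: 0.999
finger_force: 0.0
```

Run:
```python
from binfit import *
R=RT(30,YB)
plan(B.w([.0255,-.005,.095]),R,"pre short"); plan(B.w([.0255,-.005,.044]),R,"grasp short")
```

```text
pre short d(mm) [ 0.5  3.8 -3.6] rot(deg) [ 0.31 -0.21 -0.14] t 3.75
grasp short d(mm) [ 26.    1.7 -47.7] rot(deg) [ 0.31 -0.21 -0.14] t 3.75
```

Request:
{"op": "carry_out", "data": {"deltas": [{"tx": 0.0,"ty": 0.0035,"tz": 0,"rx": 0.3,"ry": -0.2,"rz": -0.1,"fingers": 1},{"tx": 0.0065,"ty": -0.0005,"tz": -0.012,"rx": 0,"ry": 0,"rz": 0,"fingers": 1},{"tx": 0.0065,"ty": -0.0005,"tz": -0.012,"rx": 0,"ry": 0,"rz": 0,"fingers": 1},{"tx": 0.0065,"ty": -0.0005,"tz": -0.012,"rx": 0,"ry": 0,"rz": 0,"fingers": 1},{"tx": 0.0065,"ty": -0.0005,"tz": -0.012,"rx": 0,"ry": 0,"rz": 0,"fingers": 1},{"tx": 0,"ty": 0,"tz": 0,"rx": 0,"ry": 0,"rz": 0,"fingers": 1},{"tx": 0,"ty": 0,"tz": 0,"rx": 0,"ry": 0,"rz": 0,"fingers": 0.4},{"tx": 0,"ty": 0,"tz": 0,"rx": 0,"ry": 0,"rz": 0,"fingers": 0.4},{"tx": 0,"ty": 0,"tz": 0,"rx": 0,"ry": 0,"rz": 0,"fingers": 0.4},{"tx": 0,"ty": 0,"tz": 0,"rx": 0,"ry": 0,"rz": 0,"fingers": 0.4}], "newtons": 25}}

```text
time: 5.0
ee_pos: [0.4962, 0.2461, 0.0879]
eef_rot: [0.011, 0.968, -0.037, 0.249]
ft_force: [0.2, -0.6, 0.2]
gripper_width: 0.591
finger_force: 0.0
```

Run:
```python
from binfit import *
x,Q,o=cur(); print(B.loc(x).round(4),o["gripper_width"],o["finger_force"],o["ft_force"])
plan(B.w([.0255,-.005,.044]),RT(30,YB),"grasp short")
```

```text
[ 0.0354 -0.0035  0.0499] 0.5905071794101843 0.0 [ 0.18680266 -0.56099039  0.15080132]
grasp short d(mm) [ -5.8  -1.  -10. ] rot(deg) [ 0.02 -1.17 -0.28] t 5.0
```

Request:
{"op": "carry_out", "data": {"deltas": [{"tx": -0.006,"ty": -0.001,"tz": -0.005,"rx": 0,"ry": -0.6,"rz": -0.1,"fingers": 0.8},{"tx": 0,"ty": 0,"tz": -0.005,"rx": 0,"ry": -0.5,"rz": -0.1,"fingers": 0.8},{"tx": 0,"ty": 0,"tz": 0,"rx": 0,"ry": 0,"rz": 0,"fingers": 0.8},{"tx": 0,"ty": 0,"tz": 0,"rx": 0,"ry": 0,"rz": 0,"fingers": 0.8}]}}

```text
time: 5.5
ee_pos: [0.4958, 0.2459, 0.0875]
eef_rot: [0.011, 0.968, -0.038, 0.248]
ft_force: [-0.7, 0.5, 0.6]
gripper_width: 0.8
finger_force: 0.0
```

Run:
```python
from binfit import *
x,Q,o=cur(); print(B.loc(x).round(4),o["gripper_width"],o["finger_force"],o["ft_force"],o["joint_positions"].round(3),o["qd"].round(3))
plan(B.w([.0255,-.005,.044]),RT(30,YB),"grasp short")
```

```text
[ 0.035  -0.0038  0.0497] 0.8003214623666021 0.0 [-0.74486635  0.52313063  0.55544863] [ 0.529  0.505  2.024 -0.991  0.337  3.082] [ 0.001 -0.002  0.001  0.002  0.001  0.   ]
grasp short d(mm) [-5.4 -0.8 -9.7] rot(deg) [ 0.07 -1.22 -0.23] t 5.5
```

Joint 6 has reached its limit: tilting 30° at this azimuth runs close to the wrist singularity. I'll tilt only about 12° for the pick, since the pads can hold the leaning cylinder at an angle, and make up the rest when placing.

Request:
{"op": "carry_out", "data": {"deltas": [{"tx": 0,"ty": 0,"tz": 0.01,"rx": 0.3,"ry": 3.4,"rz": 0,"fingers": 1},{"tx": -0.002,"ty": 0,"tz": 0.01,"rx": 0.3,"ry": 3.4,"rz": 0,"fingers": 1},{"tx": -0.002,"ty": 0,"tz": 0.01,"rx": 0.3,"ry": 3.4,"rz": 0,"fingers": 1},{"tx": -0.002,"ty": 0,"tz": 0.01,"rx": 0.3,"ry": 3.4,"rz": 0,"fingers": 1},{"tx": -0.002,"ty": 0,"tz": 0.01,"rx": 0.3,"ry": 3.4,"rz": 0,"fingers": 1},{"tx": 0,"ty": 0,"tz": 0,"rx": 0,"ry": 0,"rz": 0,"fingers": 1},{"tx": 0,"ty": 0,"tz": 0,"rx": 0,"ry": 0,"rz": 0,"fingers": 1}]}}

```text
time: 6.38
ee_pos: [0.488, 0.244, 0.1346]
eef_rot: [0.007, 0.993, -0.04, 0.11]
ft_force: [0.1, 0.6, -0.5]
gripper_width: 0.999
finger_force: 0.0
```

Run:
```python
from binfit import *
x,Q,o=cur(); print(B.loc(x).round(4),o["ft_force"].round(1),o["joint_positions"].round(3))
C=cal("wrist"); im,C=snap("wrist","w4")
plan(B.w([.0255,-.005,.058]),RT(12,YB),"grasp short")
```

```text
[ 0.0519 -0.0062  0.0943] [ 0.1  0.6 -0.5] [ 0.426  0.415  1.796 -0.164  0.745  2.187]
grasp short d(mm) [ -4.3   1.6 -44.5] rot(deg) [ 0.35  0.63 -0.16] t 6.42
```

Request:
{"op": "carry_out", "data": {"deltas": [{"tx": -0.001,"ty": 0.0015,"tz": -0.011,"rx": 0.3,"ry": 0.6,"rz": -0.1,"fingers": 1},{"tx": -0.001,"ty": 0,"tz": -0.011,"rx": 0,"ry": 0,"rz": 0,"fingers": 1},{"tx": -0.001,"ty": 0,"tz": -0.011,"rx": 0,"ry": 0,"rz": 0,"fingers": 1},{"tx": -0.001,"ty": 0,"tz": -0.011,"rx": 0,"ry": 0,"rz": 0,"fingers": 1},{"tx": 0,"ty": 0,"tz": 0,"rx": 0,"ry": 0,"rz": 0,"fingers": 1},{"tx": 0,"ty": 0,"tz": 0,"rx": 0,"ry": 0,"rz": 0,"fingers": 0.6}], "newtons": 30}}

```text
time: 7.18
ee_pos: [0.4846, 0.2459, 0.0913]
eef_rot: [0.004, 0.994, -0.041, 0.105]
ft_force: [-0.2, -0.0, -0.2]
gripper_width: 0.921
finger_force: 0.0
```

Run:
```python
from binfit import *
x,Q,o=cur(); print(B.loc(x).round(4),o["ft_force"].round(1),o["joint_positions"].round(3),o["gripper_width"])
plan(B.w([.0255,-.005,.058]),RT(12,YB),"grasp short")
```

```text
[ 0.0272 -0.0046  0.0586] [-0.2 -0.  -0.2] [ 0.426  0.485  1.837 -0.17   0.642  2.205] 0.9211162940064264
grasp short d(mm) [-1.2 -0.3 -1.4] rot(deg) [-0.01  0.05 -0.06] t 7.17
```

Excellent. Close and lift.

Request:
{"op": "carry_out", "data": {"deltas": [{"tx": 0,"ty": 0,"tz": -0.001,"rx": 0,"ry": 0,"rz": 0,"fingers": 0.3},{"tx": 0,"ty": 0,"tz": 0,"rx": 0,"ry": 0,"rz": 0,"fingers": 0.3},{"tx": 0,"ty": 0,"tz": 0,"rx": 0,"ry": 0,"rz": 0,"fingers": 0.3},{"tx": 0,"ty": 0,"tz": 0,"rx": 0,"ry": 0,"rz": 0,"fingers": 0.3},{"tx": 0,"ty": 0,"tz": 0,"rx": 0,"ry": 0,"rz": 0,"fingers": 0.3},{"tx": 0,"ty": 0,"tz": 0,"rx": 0,"ry": 0,"rz": 0,"fingers": 0.3}], "newtons": 30}}

```text
time: 7.92
ee_pos: [0.4845, 0.2459, 0.0903]
eef_rot: [0.004, 0.994, -0.041, 0.105]
ft_force: [-0.3, -0.9, 1.2]
gripper_width: 0.473
finger_force: 30.0
```

Request:
{"op": "carry_out", "data": {"deltas": [{"tx": -0.005,"ty": 0,"tz": 0.01,"rx": 0,"ry": 0,"rz": 0,"fingers": 0.3},{"tx": -0.008,"ty": 0,"tz": 0.02,"rx": 0,"ry": 0,"rz": 0,"fingers": 0.3},{"tx": -0.008,"ty": 0,"tz": 0.025,"rx": 0,"ry": 0,"rz": 0,"fingers": 0.3},{"tx": -0.004,"ty": 0,"tz": 0.025,"rx": 0,"ry": 0,"rz": 0,"fingers": 0.3},{"tx": 0,"ty": -0.02,"tz": 0.02,"rx": 0.2,"ry": 3,"rz": 0,"fingers": 0.3},{"tx": 0.02,"ty": -0.04,"tz": 0,"rx": 0.2,"ry": 3,"rz": 0,"fingers": 0.3},{"tx": 0.02,"ty": -0.045,"tz": 0,"rx": 0.3,"ry": 3,"rz": 0,"fingers": 0.3},{"tx": 0.02,"ty": -0.045,"tz": 0,"rx": 0.3,"ry": 3,"rz": 0,"fingers": 0.3},{"tx": 0.02,"ty": -0.045,"tz": 0,"rx": 0.3,"ry": 3,"rz": 0,"fingers": 0.3},{"tx": 0.02,"ty": -0.045,"tz": 0,"rx": 0.2,"ry": 3,"rz": 0,"fingers": 0.3}]}}

```text
time: 9.18
ee_pos: [0.5596, 0.0045, 0.191]
eef_rot: [-0.003, 0.998, -0.041, -0.053]
ft_force: [0.5, 0.9, -1.1]
gripper_width: 0.472
finger_force: 30.0
```

Run:
```python
from binfit import *
x,Q,o=cur(); print(x.round(3),o["ft_force"].round(1),o["joint_positions"].round(3),o["gripper_width"].round(3))
plan([.601,-.099,.064],RT(-18,YB),"place short")
```

```text
Traceback (most recent call last):
AttributeError: 'float' object has no attribute 'round'
```

Request:
{"op": "carry_out", "data": {"deltas": [{"tx": 0.01,"ty": -0.025,"tz": 0,"rx": 0.2,"ry": 3,"rz": 0,"fingers": 0.3},{"tx": 0.01,"ty": -0.025,"tz": 0,"rx": 0.2,"ry": 3,"rz": 0,"fingers": 0.3},{"tx": 0.01,"ty": -0.025,"tz": -0.01,"rx": 0.2,"ry": 3,"rz": 0,"fingers": 0.3},{"tx": 0.01,"ty": -0.025,"tz": -0.02,"rx": 0.2,"ry": 3,"rz": 0,"fingers": 0.3},{"tx": 0,"ty": 0,"tz": -0.02,"rx": 0,"ry": 0,"rz": 0,"fingers": 0.3},{"tx": 0,"ty": 0,"tz": -0.02,"rx": 0,"ry": 0,"rz": 0,"fingers": 0.3},{"tx": 0,"ty": 0,"tz": 0,"rx": 0,"ry": 0,"rz": 0,"fingers": 0.3},{"tx": 0,"ty": 0,"tz": 0,"rx": 0,"ry": 0,"rz": 0,"fingers": 0.3}]}}

```text
time: 10.18
ee_pos: [0.5997, -0.094, 0.1213]
eef_rot: [-0.005, 0.987, -0.04, -0.156]
ft_force: [0.6, -0.4, -0.4]
gripper_width: 0.474
finger_force: 30.0
```

Run:
```python
from binfit import *
x,Q,o=cur(); print(x.round(4),o["ft_force"].round(1),o["joint_positions"].round(3))
plan([.601,-.099,.064],RT(-18,YB),"place short")
ims=r.capture("scene"); imd=r.capture("side")
a=proj("scene",[.601,-.099,.08]).astype(int); b=proj("side",[.601,-.099,.08]).astype(int)
f=lambda im,c:cv2.resize(im[c[1]-60:c[1]+60,c[0]-60:c[0]+60],(400,400),interpolation=2)
cv2.imwrite("pics/p1.png",np.hstack([f(ims,a),f(imd,b)])); print(a,b)
```

```text
[ 0.5997 -0.094   0.1213] [ 0.6 -0.4 -0.4] [-0.226  0.725  1.209 -0.047  1.519  1.436]
place short d(mm) [  1.3  -5.  -57.3] rot(deg) [ 0.15 -0.01 -0.08] t 10.18
[264 302] [348 203]
```

View pics/p1.png

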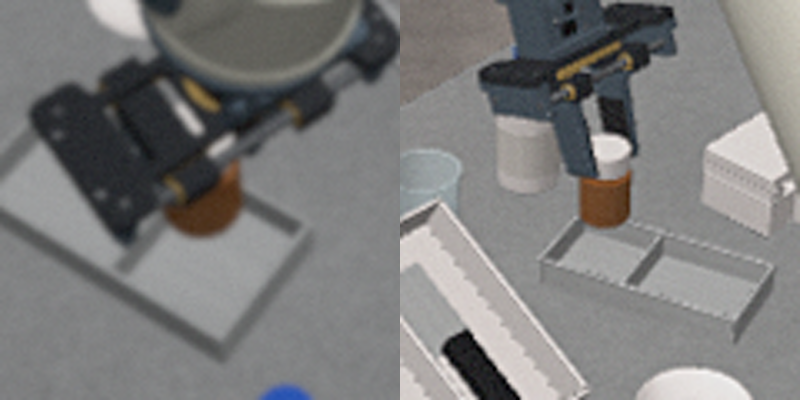

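The short jar hangs upright in the gripper above the small compartment, at crop (205,200) and (605,185). Lowering it.

Request:
{"op": "carry_out", "data": {"deltas": [{"tx": 0.001,"ty": -0.005,"tz": -0.013,"rx": 0,"ry": 0,"rz": 0,"fingers": 0.3},{"tx": 0,"ty": 0,"tz": -0.013,"rx": 0,"ry": 0,"rz": 0,"fingers": 0.3},{"tx": 0,"ty": 0,"tz": -0.013,"rx": 0,"ry": 0,"rz": 0,"fingers": 0.3},{"tx": 0,"ty": 0,"tz": -0.013,"rx": 0,"ry": 0,"rz": 0,"fingers": 0.3},{"tx": 0,"ty": 0,"tz": -0.002,"rx": 0,"ry": 0,"rz": 0,"fingers": 0.3},{"tx": 0,"ty": 0,"tz": 0,"rx": 0,"ry": 0,"rz": 0,"fingers": 0.3}]}}

```text
time: 11.02
ee_pos: [0.6005, -0.0991, 0.0662]
eef_rot: [-0.005, 0.987, -0.04, -0.157]
ft_force: [-0.7, 0.3, 0.2]
gripper_width: 0.473
finger_force: 30.0
```

Request:
{"op": "carry_out", "data": {"deltas": [{"tx": 0,"ty": 0,"tz": -0.0015,"rx": 0,"ry": 0,"rz": 0,"fingers": 0.3},{"tx": 0,"ty": 0,"tz": 0,"rx": 0,"ry": 0,"rz": 0,"fingers": 0.3}]}}

```text
time: 11.28
ee_pos: [0.6006, -0.0991, 0.065]
eef_rot: [-0.005, 0.987, -0.04, -0.157]
ft_force: [0.1, 1.0, -1.8]
gripper_width: 0.471
finger_force: 30.0
```

Request:
{"op": "carry_out", "data": {"deltas": [{"tx": 0,"ty": 0,"tz": -0.0015,"rx": 0,"ry": 0,"rz": 0,"fingers": 0.3},{"tx": 0,"ty": 0,"tz": -0.001,"rx": 0,"ry": 0,"rz": 0,"fingers": 0.3},{"tx": 0,"ty": 0,"tz": 0,"rx": 0,"ry": 0,"rz": 0,"fingers": 0.3}]}}

```text
time: 11.65
ee_pos: [0.6004, -0.0991, 0.0621]
eef_rot: [-0.005, 0.987, -0.04, -0.157]
ft_force: [0.7, 0.1, -2.0]
gripper_width: 0.47
finger_force: 30.0
```

Request:
{"op": "carry_out", "data": {"deltas": [{"tx": 0,"ty": 0,"tz": -0.001,"rx": 0,"ry": 0,"rz": 0,"fingers": 0.3},{"tx": 0,"ty": 0,"tz": 0,"rx": 0,"ry": 0,"rz": 0,"fingers": 0.3}]}}

```text
time: 11.9
ee_pos: [0.6004, -0.0991, 0.0611]
eef_rot: [-0.005, 0.987, -0.04, -0.157]
ft_force: [-0.5, -0.5, -1.7]
gripper_width: 0.475
finger_force: 30.0
```

Request:
{"op": "carry_out", "data": {"deltas": [{"tx": 0,"ty": 0,"tz": -0.001,"rx": 0,"ry": 0,"rz": 0,"fingers": 0.3},{"tx": 0,"ty": 0,"tz": -0.001,"rx": 0,"ry": 0,"rz": 0,"fingers": 0.3},{"tx": 0,"ty": 0,"tz": 0,"rx": 0,"ry": 0,"rz": 0,"fingers": 0.3}]}}

```text
time: 12.28
ee_pos: [0.6004, -0.0991, 0.0591]
eef_rot: [-0.005, 0.987, -0.04, -0.157]
ft_force: [-0.1, -0.4, -0.4]
gripper_width: 0.473
finger_force: 30.0
```

Request:
{"op": "carry_out", "data": {"deltas": [{"tx": 0,"ty": 0,"tz": -0.001,"rx": 0,"ry": 0,"rz": 0,"fingers": 0.3},{"tx": 0,"ty": 0,"tz": 0,"rx": 0,"ry": 0,"rz": 0,"fingers": 0.3}]}}

```text
time: 12.52
ee_pos: [0.6006, -0.0992, 0.0584]
eef_rot: [-0.005, 0.987, -0.04, -0.157]
ft_force: [0.4, -0.5, 3.8]
gripper_width: 0.475
finger_force: 30.0
```

Request:
{"op": "carry_out", "data": {"deltas": [{"tx": 0,"ty": 0,"tz": 0,"rx": 0,"ry": 0,"rz": 0,"fingers": 1},{"tx": 0,"ty": 0,"tz": 0,"rx": 0,"ry": 0,"rz": 0,"fingers": 1},{"tx": 0,"ty": 0,"tz": 0,"rx": 0,"ry": 0,"rz": 0,"fingers": 1},{"tx": 0.001,"ty": 0,"tz": 0.008,"rx": 0,"ry": 0,"rz": 0,"fingers": 1},{"tx": 0.003,"ty": 0,"tz": 0.015,"rx": 0,"ry": 0,"rz": 0,"fingers": 1},{"tx": 0,"ty": 0,"tz": 0.03,"rx": 0,"ry": 0,"rz": 0,"fingers": 1},{"tx": 0,"ty": 0,"tz": 0.03,"rx": 0,"ry": 0,"rz": 0,"fingers": 1},{"tx": 0,"ty": 0,"tz": 0.03,"rx": 0,"ry": 0,"rz": 0,"fingers": 1},{"tx": 0,"ty": 0.02,"tz": 0.03,"rx": -0.2,"ry": -2,"rz": 0,"fingers": 1},{"tx": -0.01,"ty": 0.04,"tz": 0.02,"rx": -0.2,"ry": -3,"rz": 0,"fingers": 1}]}}

```text
time: 13.78
ee_pos: [0.5956, -0.0394, 0.2234]
eef_rot: [-0.003, 0.993, -0.042, -0.111]
ft_force: [0.7, 0.0, 0.8]
gripper_width: 0.998
finger_force: 0.0
```

Run:
```python
import numpy as np; np.save("bin.npy",[.5784,.2428,-.0826,.0004])
from binfit import *
x,Q,o=cur(); print(x.round(4),o["ft_force"].round(1),o["gripper_width"])
plan(B.w([.028,.09,.14]),RT(12,YB),"pre tall"); plan(B.w([.027,.09,.05]),RT(12,YB),"grasp tall")
# short jar check
im=r.capture("side"); p=proj("side",[.601,-.099,.079]).astype(int); b=proj("side",[.601,-.099,.004]).astype(int); print("pred cap top",p,"base",b)
m=cv2.inRange(cv2.cvtColor(im,cv2.COLOR_BGR2HSV),(5,110,60),(22,255,220))[160:260,310:400]; ys,xs=np.nonzero(m)
R=cv2.minAreaRect(np.argwhere(m)[:,::-1].astype(np.float32)); print("amber",xs.min()+310,xs.max()+310,ys.min()+160,ys.max()+160,R)
```

```text
[ 0.5956 -0.0394  0.2234] [0.7 0.  0.8] 0.9984520973126962
pre tall d(mm) [-145.1  383.1  -57.8] rot(deg) [ -1.91 -24.71   0.07] t 13.78
grasp tall d(mm) [-101.1  379.5 -136.2] rot(deg) [ -1.91 -24.71   0.07] t 13.78
pred cap top [348 203] base [348 223]
amber 342 357 210 225 ((38.987308502197266, 57.67766571044922), (15.033126831054688, 14.463151931762695), 4.085616588592529)
```

Request:
{"op": "carry_out", "data": {"deltas": [{"tx": -0.016,"ty": 0.0425,"tz": 0,"rx": -0.2,"ry": -2.75,"rz": 0,"fingers": 1},{"tx": -0.016,"ty": 0.0425,"tz": 0,"rx": -0.2,"ry": -2.75,"rz": 0,"fingers": 1},{"tx": -0.016,"ty": 0.0425,"tz": 0,"rx": -0.2,"ry": -2.75,"rz": 0,"fingers": 1},{"tx": -0.016,"ty": 0.0425,"tz": 0,"rx": -0.2,"ry": -2.75,"rz": 0,"fingers": 1},{"tx": -0.016,"ty": 0.0425,"tz": 0,"rx": -0.2,"ry": -2.75,"rz": 0,"fingers": 1},{"tx": -0.016,"ty": 0.0425,"tz": 0,"rx": -0.2,"ry": -2.75,"rz": 0,"fingers": 1},{"tx": -0.016,"ty": 0.0425,"tz": 0,"rx": -0.2,"ry": -2.75,"rz": 0,"fingers": 1},{"tx": -0.016,"ty": 0.0425,"tz": 0,"rx": -0.2,"ry": -2.75,"rz": 0,"fingers": 1},{"tx": -0.016,"ty": 0.0425,"tz": 0,"rx": -0.2,"ry": -2.75,"rz": 0,"fingers": 1},{"tx": 0,"ty": 0,"tz": 0,"rx": 0,"ry": 0,"rz": 0,"fingers": 1}]}}

```text
time: 15.08
ee_pos: [0.4489, 0.3461, 0.2223]
eef_rot: [0.003, 0.994, -0.039, 0.103]
ft_force: [0.8, -0.2, -0.5]
gripper_width: 0.996
finger_force: 0.0
```

Run:
```python
from binfit import *
x,Q,o=cur(); print(x.round(4),o["joint_positions"].round(2),o["qd"].round(3))
plan(B.w([.028,.09,.14]),RT(12,YB),"pre tall"); plan(B.w([.027,.09,.05]),RT(12,YB),"grasp tall")
im,C=snap("wrist","w5")
g=cv2.cvtColor(im,6)
p=proj("wrist",B.w([.0275,.09,.11]),C); q=proj("wrist",B.w([.0275,.112,.11]),C); print("cap pred",p,q)
rr=abs(q[0]-p[0]); c=cv2.HoughCircles(cv2.medianBlur(g,3),cv2.HOUGH_GRADIENT,1,60,param1=80,param2=15,minRadius=int(rr*.85),maxRadius=int(rr*1.15))
if c is not None:
    for k in c[0]:
        if np.hypot(*(k[:2]-p))<25: print("circle",k,B.hit(k[0],k[1],.11,C).round(4))
y0,x0=int(p[1])-90,int(p[0])-120; y0=max(y0,0)
cv2.imwrite("pics/c5.png",cv2.resize(im[y0:y0+180,x0:x0+240],(720,540))); print(x0,y0)
```

```text
[0.4489 0.3461 0.2223] [ 0.63  0.34  1.61 -0.15  1.04  2.35] [-0.07  -0.     0.001  0.01   0.015 -0.068]
pre tall d(mm) [  1.7  -2.4 -56.6] rot(deg) [-0.17 -0.13 -0.29] t 15.07
grasp tall d(mm) [  45.7   -6.1 -135.1] rot(deg) [-0.17 -0.13 -0.29] t 15.07
cap pred [322.22947324 249.2079169 ] [291.81667209 249.0631296 ]
circle [317.5 244.5  31.1] [0.0317 0.0934 0.11  ]
202 159
```

Request:
{"op": "carry_out", "data": {"deltas": [{"tx": 0.001,"ty": -0.001,"tz": -0.019,"rx": -0.2,"ry": -0.1,"rz": -0.3,"fingers": 1},{"tx": 0,"ty": 0,"tz": -0.019,"rx": 0,"ry": 0,"rz": 0,"fingers": 1},{"tx": 0,"ty": 0,"tz": -0.019,"rx": 0,"ry": 0,"rz": 0,"fingers": 1},{"tx": 0.0074,"ty": -0.0005,"tz": -0.013,"rx": 0,"ry": 0,"rz": 0,"fingers": 1},{"tx": 0.0074,"ty": -0.0005,"tz": -0.013,"rx": 0,"ry": 0,"rz": 0,"fingers": 1},{"tx": 0.0074,"ty": -0.0005,"tz": -0.013,"rx": 0,"ry": 0,"rz": 0,"fingers": 1},{"tx": 0.0074,"ty": -0.0005,"tz": -0.013,"rx": 0,"ry": 0,"rz": 0,"fingers": 1},{"tx": 0.0074,"ty": -0.0005,"tz": -0.013,"rx": 0,"ry": 0,"rz": 0,"fingers": 1},{"tx": 0.0074,"ty": -0.0005,"tz": -0.013,"rx": 0,"ry": 0,"rz": 0,"fingers": 1},{"tx": 0,"ty": 0,"tz": 0,"rx": 0,"ry": 0,"rz": 0,"fingers": 0.9}]}}

```text
time: 16.38
ee_pos: [0.4959, 0.339, 0.0851]
eef_rot: [0.006, 0.994, -0.043, 0.103]
ft_force: [-0.5, 0.9, 0.6]
gripper_width: 0.923
finger_force: 0.0
```

Run:
```python
from binfit import *
x,Q,o=cur(); print(B.loc(x).round(4),o["joint_positions"].round(2),o["ft_force"].round(1))
plan(B.w([.028,.092,.05]),RT(12,YB),"grasp tall")
```

```text
[0.0272 0.0891 0.0474] [ 0.58  0.56  1.68 -0.19  0.74  2.36] [-0.5  0.9  0.6]
grasp tall d(mm) [-0.4  3.   2.6] rot(deg) [ 0.14 -0.18  0.28] t 16.38
```

Request:
{"op": "carry_out", "data": {"deltas": [{"tx": 0,"ty": 0.002,"tz": 0.0025,"rx": 0.1,"ry": -0.2,"rz": 0.2,"fingers": 0.9},{"tx": 0,"ty": 0,"tz": 0,"rx": 0,"ry": 0,"rz": 0,"fingers": 0.3},{"tx": 0,"ty": 0,"tz": 0,"rx": 0,"ry": 0,"rz": 0,"fingers": 0.3},{"tx": 0,"ty": 0,"tz": 0,"rx": 0,"ry": 0,"rz": 0,"fingers": 0.3},{"tx": 0,"ty": 0,"tz": 0,"rx": 0,"ry": 0,"rz": 0,"fingers": 0.3},{"tx": 0,"ty": 0,"tz": 0,"rx": 0,"ry": 0,"rz": 0,"fingers": 0.3},{"tx": 0,"ty": 0,"tz": 0,"rx": 0,"ry": 0,"rz": 0,"fingers": 0.3}], "newtons": 35}}

```text
time: 17.25
ee_pos: [0.4959, 0.3414, 0.0888]
eef_rot: [0.004, 0.994, -0.042, 0.105]
ft_force: [0.1, 0.6, 1.9]
gripper_width: 0.521
finger_force: 34.9
```

Run:
```python
from binfit import *
x,Q,o=cur(); print(B.loc(x).round(4),o["gripper_width"],o["finger_force"])
a=np.radians(12.3); lg=[.5465-.042*np.cos(a)*1,-.111-.042*np.sin(a)]
plan([*lg,.2],RT(-18,YB),"over large")
```

```text
[0.0289 0.0915 0.0508] 0.5209713642172057 34.93596017360687
over large d(mm) [   9.6 -461.4  111.2] rot(deg) [ 2.47 29.99  0.06] t 17.25
```

Request:
{"op": "carry_out", "data": {"deltas": [{"tx": -0.006,"ty": 0,"tz": 0.01,"rx": 0,"ry": 0,"rz": 0,"fingers": 0.3},{"tx": -0.01,"ty": 0,"tz": 0.02,"rx": 0,"ry": 0,"rz": 0,"fingers": 0.3},{"tx": -0.01,"ty": 0,"tz": 0.025,"rx": 0,"ry": 0,"rz": 0,"fingers": 0.3},{"tx": -0.006,"ty": 0,"tz": 0.03,"rx": 0,"ry": 0,"rz": 0,"fingers": 0.3},{"tx": 0,"ty": -0.02,"tz": 0.03,"rx": 0.25,"ry": 3,"rz": 0,"fingers": 0.3},{"tx": 0.004,"ty": -0.04,"tz": 0.005,"rx": 0.25,"ry": 3,"rz": 0,"fingers": 0.3},{"tx": 0.004,"ty": -0.044,"tz": 0,"rx": 0.25,"ry": 3,"rz": 0,"fingers": 0.3},{"tx": 0.004,"ty": -0.044,"tz": 0,"rx": 0.25,"ry": 3,"rz": 0,"fingers": 0.3},{"tx": 0.004,"ty": -0.044,"tz": 0,"rx": 0.25,"ry": 3,"rz": 0,"fingers": 0.3},{"tx": 0.004,"ty": -0.044,"tz": 0,"rx": 0.25,"ry": 3,"rz": 0,"fingers": 0.3}]}}

```text
time: 18.5
ee_pos: [0.4834, 0.1041, 0.2094]
eef_rot: [-0.003, 0.998, -0.042, -0.053]
ft_force: [1.0, 0.1, -0.1]
gripper_width: 0.518
finger_force: 34.9
```

Request:
{"op": "carry_out", "data": {"deltas": [{"tx": 0.004,"ty": -0.044,"tz": 0,"rx": 0.25,"ry": 3,"rz": 0,"fingers": 0.3},{"tx": 0.004,"ty": -0.044,"tz": 0,"rx": 0.25,"ry": 3,"rz": 0,"fingers": 0.3},{"tx": 0.004,"ty": -0.044,"tz": 0,"rx": 0.25,"ry": 3,"rz": 0,"fingers": 0.3},{"tx": 0.004,"ty": -0.044,"tz": 0,"rx": 0.25,"ry": 3,"rz": 0,"fingers": 0.3},{"tx": 0.004,"ty": -0.035,"tz": 0,"rx": 0.1,"ry": 0,"rz": 0,"fingers": 0.3},{"tx": 0,"ty": -0.012,"tz": 0,"rx": 0,"ry": 0,"rz": 0,"fingers": 0.3},{"tx": 0,"ty": 0,"tz": 0,"rx": 0,"ry": 0,"rz": 0,"fingers": 0.3},{"tx": 0,"ty": 0,"tz": 0,"rx": 0,"ry": 0,"rz": 0,"fingers": 0.3}]}}

```text
time: 19.5
ee_pos: [0.5036, -0.1165, 0.209]
eef_rot: [-0.008, 0.987, -0.041, -0.156]
ft_force: [-0.2, 0.8, -1.1]
gripper_width: 0.518
finger_force: 34.9
```

Run:
```python
from binfit import *
x,Q,o=cur(); print(x.round(4),o["gripper_width"],o["ft_force"].round(1))
plan([.5055,-.120,.0548],RT(-18,YB),"place tall")
imd=r.capture("side"); b=proj("side",x).astype(int)
f=lambda im,c:cv2.resize(im[c[1]-60:c[1]+90,c[0]-100:c[0]+60],(640,600),interpolation=2)
cv2.imwrite("pics/p2.png",f(imd,b))
```

```text
[ 0.5036 -0.1165  0.209 ] 0.5180106781957821 [-0.2  0.8 -1.1]
place tall d(mm) [   1.9   -3.5 -154.2] rot(deg) [-0.13 -0.01  0.02] t 19.5
```

Request:
{"op": "carry_out", "data": {"deltas": [{"tx": 0.002,"ty": -0.0035,"tz": -0.02,"rx": 0,"ry": 0,"rz": 0,"fingers": 0.3},{"tx": 0,"ty": 0,"tz": -0.025,"rx": 0,"ry": 0,"rz": 0,"fingers": 0.3},{"tx": 0,"ty": 0,"tz": -0.025,"rx": 0,"ry": 0,"rz": 0,"fingers": 0.3},{"tx": 0,"ty": 0,"tz": -0.025,"rx": 0,"ry": 0,"rz": 0,"fingers": 0.3},{"tx": 0,"ty": 0,"tz": -0.025,"rx": 0,"ry": 0,"rz": 0,"fingers": 0.3},{"tx": 0,"ty": 0,"tz": -0.02,"rx": 0,"ry": 0,"rz": 0,"fingers": 0.3},{"tx": 0,"ty": 0,"tz": -0.01,"rx": 0,"ry": 0,"rz": 0,"fingers": 0.3},{"tx": 0,"ty": 0,"tz": -0.002,"rx": 0,"ry": 0,"rz": 0,"fingers": 0.3},{"tx": 0,"ty": 0,"tz": 0,"rx": 0,"ry": 0,"rz": 0,"fingers": 0.3}]}}

```text
time: 20.68
ee_pos: [0.5062, -0.121, 0.0573]
eef_rot: [-0.007, 0.987, -0.041, -0.156]
ft_force: [0.1, 0.9, -1.1]
gripper_width: 0.518
finger_force: 34.9
```

Request:
{"op": "carry_out", "data": {"deltas": [{"tx": 0,"ty": 0,"tz": -0.001,"rx": 0,"ry": 0,"rz": 0,"fingers": 0.3},{"tx": 0,"ty": 0,"tz": 0,"rx": 0,"ry": 0,"rz": 0,"fingers": 0.3}]}}

```text
time: 20.92
ee_pos: [0.506, -0.1212, 0.056]
eef_rot: [-0.007, 0.987, -0.041, -0.156]
ft_force: [0.3, -0.1, -0.8]
gripper_width: 0.523
finger_force: 34.9
```

Request:
{"op": "carry_out", "data": {"deltas": [{"tx": 0,"ty": 0,"tz": -0.001,"rx": 0,"ry": 0,"rz": 0,"fingers": 0.3},{"tx": 0,"ty": 0,"tz": 0,"rx": 0,"ry": 0,"rz": 0,"fingers": 0.3}]}}

```text
time: 21.18
ee_pos: [0.5062, -0.1212, 0.0553]
eef_rot: [-0.007, 0.987, -0.041, -0.156]
ft_force: [0.7, 0.7, 7.6]
gripper_width: 0.519
finger_force: 35.0
```

Request:
{"op": "carry_out", "data": {"deltas": [{"tx": 0,"ty": 0,"tz": -0.001,"rx": 0,"ry": 0,"rz": 0,"fingers": 0.3},{"tx": 0,"ty": 0,"tz": 0,"rx": 0,"ry": 0,"rz": 0,"fingers": 0.3}]}}

```text
time: 21.42
ee_pos: [0.5065, -0.121, 0.055]
eef_rot: [-0.007, 0.987, -0.041, -0.156]
ft_force: [1.2, 4.2, 20.0]
gripper_width: 0.518
finger_force: 35.0
```

Request:
{"op": "carry_out", "data": {"deltas": [{"tx": 0,"ty": 0,"tz": 0.001,"rx": 0,"ry": 0,"rz": 0,"fingers": 0.3},{"tx": 0,"ty": 0,"tz": 0,"rx": 0,"ry": 0,"rz": 0,"fingers": 1},{"tx": 0,"ty": 0,"tz": 0,"rx": 0,"ry": 0,"rz": 0,"fingers": 1},{"tx": 0,"ty": 0,"tz": 0,"rx": 0,"ry": 0,"rz": 0,"fingers": 1},{"tx": 0,"ty": 0,"tz": 0.008,"rx": 0,"ry": 0,"rz": 0,"fingers": 1},{"tx": 0,"ty": 0,"tz": 0.02,"rx": 0,"ry": 0,"rz": 0,"fingers": 1},{"tx": 0,"ty": 0,"tz": 0.03,"rx": 0,"ry": 0,"rz": 0,"fingers": 1},{"tx": 0,"ty": 0,"tz": 0.03,"rx": 0,"ry": 0,"rz": 0,"fingers": 1},{"tx": 0,"ty": 0,"tz": 0.04,"rx": 0,"ry": 0,"rz": 0,"fingers": 1},{"tx": 0,"ty": 0.02,"tz": 0.04,"rx": -0.2,"ry": -3,"rz": 0,"fingers": 1}]}}

```text
time: 22.68
ee_pos: [0.5062, -0.1017, 0.224]
eef_rot: [-0.007, 0.991, -0.042, -0.13]
ft_force: [0.9, -0.7, 0.6]
gripper_width: 0.994
finger_force: 0.0
```

Run:
```python
from binfit import *
x,Q,o=cur(); print(x.round(4),o["ft_force"].round(1),o["gripper_width"])
for T in(12,):
  plan(B.w([.070,-.0925,.10]),RT(T,YB),"pre scraper"); plan(B.w([.070,-.0925,.008]),RT(T,YB),"grasp scraper")
im=r.capture("side"); 
m=cv2.inRange(cv2.cvtColor(im,cv2.COLOR_BGR2HSV),(5,110,60),(22,255,220))
k,_,st,ce=cv2.connectedComponentsWithStats(m)
for i in range(1,k):
    if st[i,4]>60: print(st[i],ce[i].round(1))
print("pred tall axis",proj("side",[.506,-.121,.004]).round(1),proj("side",[.506,-.121,.114]).round(1))
cv2.imwrite("pics/p3.png",im)
```

```text
[ 0.5062 -0.1017  0.224 ] [ 0.9 -0.7  0.6] 0.9940828709377086
pre scraper d(mm) [-14.6 258.8 -72. ] rot(deg) [ -2.39 -26.86   0.08] t 22.68
grasp scraper d(mm) [  31.3  255.  -151.7] rot(deg) [ -2.39 -26.86   0.08] t 22.68
[ 557  124   83   93 1742] [601.  179.6]
[343 210  15  16 176] [349.6 218.2]
[371 210  16  25 319] [378.5 222.6]
pred tall axis [376.6 231.8] [378.7 202.6]
```

Both jars stand where predicted (side amber blobs at (349,218) and (378,223)). Next is the scraper.

Request:
{"op": "carry_out", "data": {"deltas": [{"tx": -0.0027,"ty": 0.0323,"tz": 0,"rx": -0.35,"ry": -4.1,"rz": 0,"fingers": 0.45},{"tx": -0.0027,"ty": 0.0323,"tz": 0,"rx": -0.35,"ry": -4.1,"rz": 0,"fingers": 0.45},{"tx": -0.0027,"ty": 0.0323,"tz": 0,"rx": -0.35,"ry": -4.1,"rz": 0,"fingers": 0.45},{"tx": -0.0027,"ty": 0.0323,"tz": 0,"rx": -0.35,"ry": -4.1,"rz": 0,"fingers": 0.45},{"tx": -0.0027,"ty": 0.0323,"tz": 0,"rx": -0.35,"ry": -4.1,"rz": 0,"fingers": 0.45},{"tx": -0.0027,"ty": 0.0323,"tz": 0,"rx": -0.35,"ry": -4.1,"rz": 0,"fingers": 0.45},{"tx": -0.0027,"ty": 0.0323,"tz": -0.02,"rx": -0.35,"ry": -4.1,"rz": 0,"fingers": 0.45},{"tx": -0.0027,"ty": 0.0323,"tz": -0.02,"rx": -0.35,"ry": -4.1,"rz": 0,"fingers": 0.45},{"tx": 0,"ty": 0,"tz": -0.03,"rx": 0,"ry": 0,"rz": 0,"fingers": 0.45},{"tx": 0,"ty": 0,"tz": 0,"rx": 0,"ry": 0,"rz": 0,"fingers": 0.45}]}}

```text
time: 23.98
ee_pos: [0.4829, 0.1573, 0.1515]
eef_rot: [0.006, 0.987, -0.04, 0.154]
ft_force: [1.0, 0.0, 1.0]
gripper_width: 0.449
finger_force: 0.0
```

Run:
```python
from binfit import *
im,C=snap("wrist","w6"); m=(im.max(2)<40).astype(np.uint8)*255
x,Q,o=cur(); print(B.loc(x).round(4),o["joint_positions"].round(2),o["gripper_width"])
plan(B.w([.062,-.092,.10]),RT(18,YB),"pre"); plan(B.w([.062,-.092,.007]),RT(18,YB),"grasp")
c=[proj("wrist",B.w(p),C).round(0).tolist() for p in([.0,-.092,.02],[.1,-.092,.02],[.174,-.092,.003])]; print("pred handle butt/shoulder/tip",c)
cv2.imwrite("pics/w6.png",im)
```

```text
[ 0.0637 -0.0932  0.1045] [ 0.27  0.32  1.94 -0.19  0.6   2.06] 0.4489385963623167
pre d(mm) [ 0.8  1.1 -4.7] rot(deg) [-0.06 -0.18 -0.03] t 24.02
grasp d(mm) [ 47.2  -2.7 -85.3] rot(deg) [-0.06 -0.18 -0.03] t 24.02
pred handle butt/shoulder/tip [[317.0, 295.0], [317.0, 174.0], [317.0, 59.0]]
```

View pics/w6.png

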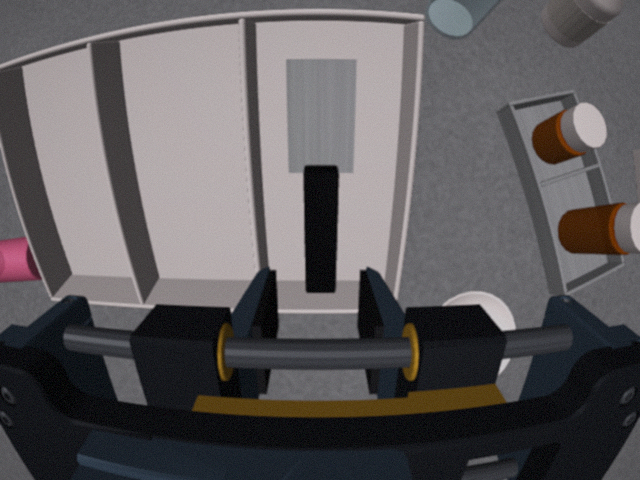

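Both jars stand upright in the tray. The scraper handle spans columns 304–338, shoulder at row 166 and tip at row 59, about 2–3 mm right of the prediction. Descending onto it.

Request:
{"op": "carry_out", "data": {"deltas": [{"tx": 0.0067,"ty": -0.002,"tz": -0.012,"rx": 0,"ry": -0.2,"rz": 0,"fingers": 0.45},{"tx": 0.0067,"ty": -0.0005,"tz": -0.012,"rx": 0,"ry": 0,"rz": 0,"fingers": 0.45},{"tx": 0.0067,"ty": -0.0005,"tz": -0.012,"rx": 0,"ry": 0,"rz": 0,"fingers": 0.45},{"tx": 0.0067,"ty": -0.0005,"tz": -0.012,"rx": 0,"ry": 0,"rz": 0,"fingers": 0.45},{"tx": 0.0067,"ty": -0.0005,"tz": -0.012,"rx": 0,"ry": 0,"rz": 0,"fingers": 0.45},{"tx": 0.0067,"ty": -0.0005,"tz": -0.012,"rx": 0,"ry": 0,"rz": 0,"fingers": 0.45},{"tx": 0.0067,"ty": -0.0005,"tz": -0.012,"rx": 0,"ry": 0,"rz": 0,"fingers": 0.45},{"tx": 0,"ty": 0,"tz": 0,"rx": 0,"ry": 0,"rz": 0,"fingers": 0.45}]}}

```text
time: 25.02
ee_pos: [0.5312, 0.1521, 0.0677]
eef_rot: [0.006, 0.987, -0.041, 0.157]
ft_force: [-0.2, -0.2, 0.1]
gripper_width: 0.452
finger_force: 0.0
```

Run:
```python
from binfit import *
x,Q,o=cur(); print(B.loc(x).round(4),o["joint_positions"].round(2),o["ft_force"].round(1))
plan(B.w([.062,-.0945,.007]),RT(18,YB),"grasp")
```

```text
[ 0.0623 -0.0943  0.0071] [ 0.23  0.52  1.94 -0.25  0.4   2.1 ] [-0.2 -0.2  0.1]
grasp d(mm) [-0.2 -0.2 -0.2] rot(deg) [-0.07  0.04 -0.01] t 25.02
```

Spot on. Close, then lift along the floor normal.

Request:
{"op": "carry_out", "data": {"deltas": [{"tx": 0,"ty": 0,"tz": 0,"rx": 0,"ry": 0,"rz": 0,"fingers": 0.1},{"tx": 0,"ty": 0,"tz": 0,"rx": 0,"ry": 0,"rz": 0,"fingers": 0.1},{"tx": 0,"ty": 0,"tz": 0,"rx": 0,"ry": 0,"rz": 0,"fingers": 0.1},{"tx": 0,"ty": 0,"tz": 0,"rx": 0,"ry": 0,"rz": 0,"fingers": 0.1},{"tx": 0,"ty": 0,"tz": 0,"rx": 0,"ry": 0,"rz": 0,"fingers": 0.1},{"tx": -0.003,"ty": 0,"tz": 0.006,"rx": 0,"ry": 0,"rz": 0,"fingers": 0.1},{"tx": -0.008,"ty": 0,"tz": 0.014,"rx": 0,"ry": 0,"rz": 0,"fingers": 0.1},{"tx": -0.01,"ty": 0,"tz": 0.0175,"rx": 0,"ry": 0,"rz": 0,"fingers": 0.1},{"tx": -0.01,"ty": 0,"tz": 0.0175,"rx": 0,"ry": 0,"rz": 0,"fingers": 0.1},{"tx": -0.01,"ty": 0,"tz": 0.0175,"rx": 0,"ry": 0,"rz": 0,"fingers": 0.1}], "newtons": 50}}

```text
time: 26.28
ee_pos: [0.4892, 0.1523, 0.1425]
eef_rot: [0.005, 0.987, -0.041, 0.157]
ft_force: [1.4, 0.7, -1.9]
gripper_width: 0.258
finger_force: 50.0
```

Run:
```python
from binfit import *
x,Q,o=cur(); print(x.round(4),B.loc(x).round(4),o["gripper_width"],o["finger_force"],o["ft_force"].round(1))
b=np.radians(-2.0); 
# block pose: centre (.5508,-.2920), yaw -2.2 ; tongue (.4935,-.2885)
t=np.array([.5508,-.2920])-np.array([.4935,-.28845]); print("yaw from tongue",np.degrees(np.arctan2(t[1],t[0])))
```

```text
[0.4892 0.1523 0.1425] [ 0.0634 -0.0976  0.0928] 0.25809010996415177 49.998239278793335 [ 1.4  0.7 -1.9]
yaw from tongue -3.5452072093124225
```

Request:
{"op": "carry_out", "data": {"deltas": [{"tx": -0.0117,"ty": -0.03,"tz": 0.02,"rx": 0.25,"ry": 2,"rz": 0.2,"fingers": 0.1},{"tx": -0.0117,"ty": -0.045,"tz": 0.02,"rx": 0.25,"ry": 2,"rz": 0.2,"fingers": 0.1},{"tx": -0.0117,"ty": -0.045,"tz": 0.018,"rx": 0.25,"ry": 3,"rz": 0.2,"fingers": 0.1},{"tx": -0.0117,"ty": -0.045,"tz": 0,"rx": 0.25,"ry": 3,"rz": 0.2,"fingers": 0.1},{"tx": -0.0117,"ty": -0.045,"tz": 0,"rx": 0.25,"ry": 3,"rz": 0.2,"fingers": 0.1},{"tx": -0.0117,"ty": -0.045,"tz": 0,"rx": 0.25,"ry": 3,"rz": 0.2,"fingers": 0.1},{"tx": -0.0117,"ty": -0.045,"tz": 0,"rx": 0.25,"ry": 3.5,"rz": 0.2,"fingers": 0.1},{"tx": -0.0117,"ty": -0.045,"tz": 0,"rx": 0.25,"ry": 3.5,"rz": 0.2,"fingers": 0.1},{"tx": -0.0117,"ty": -0.045,"tz": 0,"rx": 0.25,"ry": 3.5,"rz": 0.2,"fingers": 0.1},{"tx": -0.0117,"ty": -0.045,"tz": 0,"rx": 0.25,"ry": 3.5,"rz": 0.1,"fingers": 0.1}]}}

```text
time: 27.52
ee_pos: [0.3723, -0.2836, 0.2002]
eef_rot: [-0.009, 0.994, -0.026, -0.105]
ft_force: [0.7, -0.6, -1.7]
gripper_width: 0.256
finger_force: 50.0
```

Request:
{"op": "carry_out", "data": {"deltas": [{"tx": 0,"ty": 0,"tz": -0.03,"rx": 0,"ry": 0,"rz": 0,"fingers": 0.1},{"tx": 0,"ty": 0,"tz": -0.03,"rx": 0,"ry": 0,"rz": 0,"fingers": 0.1},{"tx": 0,"ty": 0,"tz": 0,"rx": 0,"ry": 0,"rz": 0,"fingers": 0.1},{"tx": 0,"ty": 0,"tz": 0,"rx": 0,"ry": 0,"rz": 0,"fingers": 0.1}]}}

```text
time: 28.02
ee_pos: [0.3735, -0.2827, 0.1406]
eef_rot: [-0.008, 0.994, -0.026, -0.104]
ft_force: [-0.2, 0.1, -0.8]
gripper_width: 0.26
finger_force: 50.0
```

Run:
```python
from binfit import *
x,Q,o=cur(); print(x.round(4),o["gripper_width"],o["joint_positions"].round(2))
plan([.372,-.2833,.051],RT(-12,-2.8),"pre insert")
im,C=snap("wrist","w7")
e=np.array([np.cos(np.radians(-2.8)),np.sin(np.radians(-2.8)),0]); l=np.array([-e[1],e[0],0]); b=x-[0,0,.007]
print("pred blade tip corners",[proj("wrist",b+.112*e+s*l+[0,0,.003],C).round(0).tolist() for s in(.023,-.023)],"block top front corners",[proj("wrist",np.r_[.5508,-.2920,.068]-.0425*e+s*l,C).round(0).tolist() for s in(.048,-.048)])
```

```text
[ 0.3735 -0.2827  0.1406] 0.25979379797539565 [-0.69  0.46  1.67 -0.12  1.19  0.99]
pre insert d(mm) [ -1.5  -0.6 -89.6] rot(deg) [-0.61  0.09  0.21] t 28.02
pred blade tip corners [[261.0, 67.0], [375.0, 67.0]] block top front corners [[237.0, 27.0], [404.0, 26.0]]
```

View pics/w7.png

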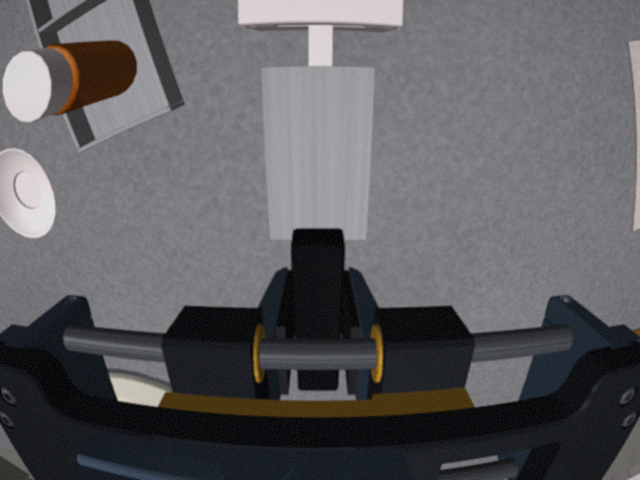

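The view matches the predictions: blade tip corners at (262,67) and (375,67), block front-top corners at (239,25) and (404,26), tongue centred at column 320, all aligned. Lowering to slot height.

Request:
{"op": "carry_out", "data": {"deltas": [{"tx": -0.001,"ty": -0.0005,"tz": -0.018,"rx": -0.5,"ry": 0,"rz": 0.2,"fingers": 0.1},{"tx": 0,"ty": 0,"tz": -0.018,"rx": 0,"ry": 0,"rz": 0,"fingers": 0.1},{"tx": 0,"ty": 0,"tz": -0.018,"rx": 0,"ry": 0,"rz": 0,"fingers": 0.1},{"tx": 0,"ty": 0,"tz": -0.018,"rx": 0,"ry": 0,"rz": 0,"fingers": 0.1},{"tx": 0,"ty": 0,"tz": -0.016,"rx": 0,"ry": 0,"rz": 0,"fingers": 0.1},{"tx": 0,"ty": 0,"tz": 0,"rx": 0,"ry": 0,"rz": 0,"fingers": 0.1},{"tx": 0,"ty": 0,"tz": 0,"rx": 0,"ry": 0,"rz": 0,"fingers": 0.1}]}}

```text
time: 28.95
ee_pos: [0.3725, -0.2835, 0.0519]
eef_rot: [-0.004, 0.994, -0.024, -0.104]
ft_force: [-0.3, 0.1, -1.2]
gripper_width: 0.262
finger_force: 50.0
```

Run:
```python
from binfit import *
x,Q,o=cur(); print(x.round(4),o["gripper_width"])
plan([.372,-.2833,.051],RT(-12,-2.8),"pre insert"); plan([.4665,-.2879,.051],RT(-12,-2.8),"almost home")
```

```text
[ 0.3725 -0.2835  0.0519] 0.26158466889308873
pre insert d(mm) [-0.5  0.2 -0.9] rot(deg) [-0.12  0.07  0.03] t 28.95
almost home d(mm) [94.  -4.4 -0.9] rot(deg) [-0.12  0.07  0.03] t 28.95
```

Request:
{"op": "carry_out", "data": {"deltas": [{"tx": 0.01,"ty": -0.0005,"tz": 0,"rx": 0,"ry": 0,"rz": 0,"fingers": 0.1},{"tx": 0.01,"ty": -0.0005,"tz": 0,"rx": 0,"ry": 0,"rz": 0,"fingers": 0.1},{"tx": 0.01,"ty": -0.0005,"tz": 0,"rx": 0,"ry": 0,"rz": 0,"fingers": 0.1},{"tx": 0.01,"ty": -0.0005,"tz": 0,"rx": 0,"ry": 0,"rz": 0,"fingers": 0.1},{"tx": 0.005,"ty": 0,"tz": 0,"rx": 0,"ry": 0,"rz": 0,"fingers": 0.1},{"tx": 0,"ty": 0,"tz": 0,"rx": 0,"ry": 0,"rz": 0,"fingers": 0.1}]}}

```text
time: 29.7
ee_pos: [0.4174, -0.2852, 0.0511]
eef_rot: [-0.004, 0.994, -0.024, -0.104]
ft_force: [-0.2, 0.1, -1.4]
gripper_width: 0.259
finger_force: 50.0
```

Request:
{"op": "carry_out", "data": {"deltas": [{"tx": 0.01,"ty": -0.0005,"tz": -0.001,"rx": 0,"ry": 0,"rz": 0,"fingers": 0.1},{"tx": 0.01,"ty": -0.0005,"tz": 0,"rx": 0,"ry": 0,"rz": 0,"fingers": 0.1},{"tx": 0.01,"ty": -0.0005,"tz": 0,"rx": 0,"ry": 0,"rz": 0,"fingers": 0.1},{"tx": 0.01,"ty": -0.0005,"tz": 0,"rx": 0,"ry": 0,"rz": 0,"fingers": 0.1},{"tx": 0,"ty": 0,"tz": 0,"rx": 0,"ry": 0,"rz": 0,"fingers": 0.1}]}}

```text
time: 30.32
ee_pos: [0.458, -0.2873, 0.0501]
eef_rot: [-0.004, 0.994, -0.024, -0.104]
ft_force: [0.4, 0.8, -1.7]
gripper_width: 0.259
finger_force: 50.0
```

Request:
{"op": "carry_out", "data": {"deltas": [{"tx": 0.005,"ty": -0.0003,"tz": 0,"rx": 0,"ry": 0,"rz": 0,"fingers": 0.1},{"tx": 0.003,"ty": 0,"tz": 0,"rx": 0,"ry": 0,"rz": 0,"fingers": 0.1},{"tx": 0.002,"ty": 0,"tz": 0,"rx": 0,"ry": 0,"rz": 0,"fingers": 0.1},{"tx": 0,"ty": 0,"tz": 0,"rx": 0,"ry": 0,"rz": 0,"fingers": 0.1}]}}

```text
time: 30.82
ee_pos: [0.4672, -0.2875, 0.0502]
eef_rot: [-0.004, 0.994, -0.024, -0.104]
ft_force: [0.4, -0.1, -1.6]
gripper_width: 0.258
finger_force: 50.0
```

Request:
{"op": "carry_out", "data": {"deltas": [{"tx": 0.0015,"ty": 0,"tz": 0,"rx": 0,"ry": 0,"rz": 0,"fingers": 0.1},{"tx": 0,"ty": 0,"tz": 0,"rx": 0,"ry": 0,"rz": 0,"fingers": 0.1}]}}

```text
time: 31.08
ee_pos: [0.4687, -0.2875, 0.0502]
eef_rot: [-0.004, 0.994, -0.024, -0.104]
ft_force: [-0.0, -0.3, -1.5]
gripper_width: 0.261
finger_force: 50.0
```

Request:
{"op": "carry_out", "data": {"deltas": [{"tx": 0.0015,"ty": 0,"tz": 0,"rx": 0,"ry": 0,"rz": 0,"fingers": 0.1},{"tx": 0,"ty": 0,"tz": 0,"rx": 0,"ry": 0,"rz": 0,"fingers": 0.1}]}}

```text
time: 31.32
ee_pos: [0.4703, -0.2875, 0.0502]
eef_rot: [-0.004, 0.994, -0.024, -0.104]
ft_force: [-0.4, -0.5, -1.6]
gripper_width: 0.259
finger_force: 50.0
```

Request:
{"op": "carry_out", "data": {"deltas": [{"tx": 0.0015,"ty": 0,"tz": 0,"rx": 0,"ry": 0,"rz": 0,"fingers": 0.1},{"tx": 0,"ty": 0,"tz": 0,"rx": 0,"ry": 0,"rz": 0,"fingers": 0.1}]}}

```text
time: 31.58
ee_pos: [0.4706, -0.2874, 0.0502]
eef_rot: [-0.004, 0.994, -0.024, -0.105]
ft_force: [-6.6, -1.3, 0.2]
gripper_width: 0.262
finger_force: 50.0
```

The shoulder meets the block face (−6.6 N). Easing off 0.5 mm and lowering onto the slot floor.

Request:
{"op": "carry_out", "data": {"deltas": [{"tx": -0.001,"ty": 0,"tz": -0.001,"rx": 0,"ry": 0,"rz": 0,"fingers": 0.1},{"tx": 0,"ty": 0,"tz": -0.001,"rx": 0,"ry": 0,"rz": 0,"fingers": 0.1},{"tx": 0,"ty": 0,"tz": 0,"rx": 0,"ry": 0,"rz": 0,"fingers": 0.1}]}}

```text
time: 31.95
ee_pos: [0.4705, -0.2875, 0.049]
eef_rot: [-0.004, 0.994, -0.024, -0.104]
ft_force: [-5.2, 2.0, 14.4]
gripper_width: 0.26
finger_force: 50.0
```

Request:
{"op": "carry_out", "data": {"deltas": [{"tx": 0,"ty": 0,"tz": -0.001,"rx": 0,"ry": 0,"rz": 0,"fingers": 0.1},{"tx": 0,"ty": 0,"tz": 0,"rx": 0,"ry": 0,"rz": 0,"fingers": 0.1}]}}

```text
time: 32.2
ee_pos: [0.4704, -0.2875, 0.0489]
eef_rot: [-0.004, 0.994, -0.024, -0.104]
ft_force: [-7.7, 4.0, 30.5]
gripper_width: 0.257
finger_force: 50.0
```

Request:
{"op": "carry_out", "data": {"deltas": [{"tx": 0,"ty": 0,"tz": 0.0015,"rx": 0,"ry": 0,"rz": 0,"fingers": 0.1},{"tx": 0,"ty": 0,"tz": 0,"rx": 0,"ry": 0,"rz": 0,"fingers": 0.6},{"tx": 0,"ty": 0,"tz": 0,"rx": 0,"ry": 0,"rz": 0,"fingers": 0.6},{"tx": 0,"ty": 0,"tz": 0,"rx": 0,"ry": 0,"rz": 0,"fingers": 0.6},{"tx": 0,"ty": 0,"tz": 0,"rx": 0,"ry": 0,"rz": 0,"fingers": 0.6},{"tx": -0.002,"ty": 0,"tz": 0.01,"rx": 0,"ry": 0,"rz": 0,"fingers": 0.6},{"tx": -0.005,"ty": 0,"tz": 0.03,"rx": 0,"ry": 0,"rz": 0,"fingers": 0.6},{"tx": -0.01,"ty": 0,"tz": 0.05,"rx": 0,"ry": 0,"rz": 0,"fingers": 0.6},{"tx": -0.05,"ty": 0,"tz": 0.05,"rx": 0,"ry": 0,"rz": 0,"fingers": 0.6},{"tx": -0.03,"ty": 0,"tz": 0.03,"rx": 0,"ry": 0,"rz": 0,"fingers": 0.6}]}}

```text
time: 33.45
ee_pos: [0.3782, -0.2875, 0.2153]
eef_rot: [-0.003, 0.994, -0.025, -0.104]
ft_force: [-0.4, -0.7, -0.4]
gripper_width: 0.602
finger_force: 0.0
```

Run:
```python
from binfit import *
im,C=snap("wrist","w8"); s=r.capture("side"); print(r.get_obs()["time"])
cv2.imwrite("pics/f.png",np.hstack([cv2.resize(im[0:300],(400,188)),cv2.resize(s[140:280,260:440],(400,311))[:188*1]*0+cv2.resize(s[150:250,320:440],(400,188))]))
```

```text
33.55
```

View pics/w8.png

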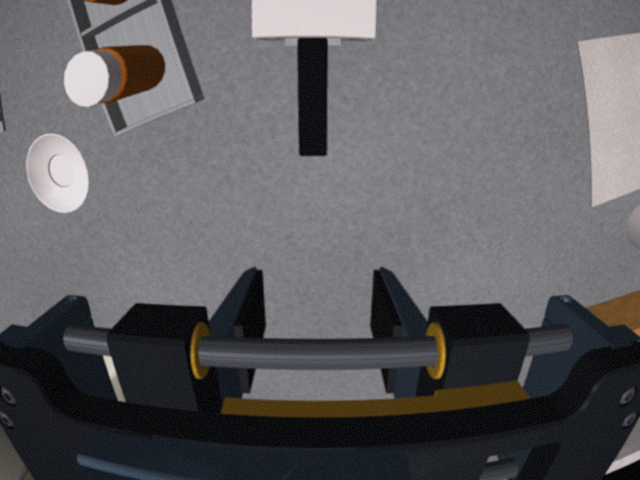

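The handle lies centred on the tongue at (313,97), with its shoulder at the block face and the blade in the slot. The tall jar stands in the tray, and the dish has not been touched. Handing in.

```bash
python3 -c "
from rig import r
print(r.job_done())"
```

```text
the job is handed in; nothing more can be done
None
```

I handed the job in at about 34 s: both jars are upright in their tray compartments, and the scraper is in the slot with its handle at the block face. The beaker, bottle and dish were left alone; the hand-in returned no verdict.

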